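# Refit a latch plunger with sprung tongs and slide its keeper home

### The job

Take the sprung tongs from the slanted block and, handling the spring plunger only with them, lift it out of the parts dish and lay it across the two notched saddles of the dispenser end cap in the vise, its plain nose towards the end away from the keeper. Stand the tongs back in their slot, and slide the keeper over the plunger's tail until the spring detent clicks in and it is fully home. Leave the other things on the bench where they lie.

Things in the scene. Friction and masses are not known exactly. Their poses are not given: they have to be found in the camera images.
- tongs: Steel sprung tongs, 140 mm long, 90 g: two flat legs 12 mm wide joined by a bow, standing tips down in the slanted block, bow towards the robot. Origin midway between the tips, 1 mm beyond them; z runs from tips to bow, y is the way the legs open, x across their width. The frame is fixed to the -y leg; free, z is the middle line. Jaws (z = 1 to 35 mm) are 4 mm thick, 12 mm wide.
- tongs_grip (a point): Where to hold the tongs: between the legs on the middle line, z = 85 mm of the tongs; slot mouth 27 mm on towards the tips, bow end 55 mm the other way. Here the legs' outer faces are 40 mm apart when free, and push apart with 5 N, rising to 9 N when squeezed by 8 mm. Squeezed 2 to 3 mm the tongs stay in the hand, jaws still 25 to 29 mm apart; a squeeze of 25 N on a part grips it firmly.
- tongs_arm (a joint): Closing of the tongs' spring hinge (137 mm from the tips): 0 free, jaws 34 mm apart at the tips (42 mm over their outsides); 0.146 rad jaws parallel, 14 mm apart, legs 32 mm over their outer faces; stop at 0.25, jaws all but shut. 1 mm of squeeze at the grip closes the tips by 2.6 mm.
- tool_block: Fixed dark wooden block on a foot 120 x 100 mm with one rectangular slot for the tongs: 54 mm (along the block's y) by 18 mm, 58 mm deep, leaning 26 degrees from vertical with its mouth towards the robot (-x of the block) and up. Origin at the underside centre of the foot, z up. The block's end face round the mouth is square to the slot, 94 x 58 mm.
- slot_floor (a point): Point on the floor of the tongs' slot where the tips' midpoint (the tongs' origin) comes when they rest on the slot's lower wall, 6 mm from that wall. The slot runs from here 58 mm along (-sin 26, 0, cos 26) in the block's axes; its middle plane lies 3 mm from here along (cos 26, 0, sin 26).
- dish: Round steel magnetic parts dish, 108 mm across at the rim, 18 mm high, inner floor 4 mm above the bench, wall 2 mm, 350 g, loose on the bench. Origin at the centre of its underside.
- plunger: Steel spring plunger, about 40 g: square body 14 x 14 mm, 24 mm long, with an 8 mm round pin out of each end, 28 mm from the middle; one is the plain round-tipped nose (to 32 mm), the other (tail) wears a coil spring and a small collar, 10 mm across. Lies flat in the dish. Origin at the body's middle on its axis, 7 mm above what it lies on; y along the axis towards the nose, z up.
- plunger_nose (a point): On the plunger's axis, 30 mm from its origin towards the nose (2 mm short of the rounded tip).
- end_cap: Chrome end cap, a pan 71 x 156 mm with an 18 mm rim, clamped inside up in the vise, tipped 28 degrees towards the robot. Origin on its inner floor midway between the saddles; z squarely out of the pan, y along its length, x up its slope. The plunger belongs with its middle over the origin, axis along y at z = 10 mm, nose to +y. The keeper is at the -y end. The vise jaws stand lower than the rim.
- saddle_nose (a point): Notch floor of the saddle for the nose pin, at (0, 19, 6) mm of the end cap, axes as its. The saddle is an upright ear 4 mm thick (y) and 19 mm high with a notch 13 mm wide, flared to 18 mm at the top, open along z.
- saddle_tail (a point): Notch floor of the like saddle for the tail pin, at (0, -19, 6) mm of the end cap. The ears are 34 mm apart inside; the plunger's body goes between them with room for the tongs' jaws on both sides. Let go, the pins settle about 3 mm down the slope against the notches' lower sides.
- keeper (a joint): Slide of the keeper, a steel bridge 34 mm wide (x), 26 mm long (y) with an upright thumb tab, along +y of the end cap: 0 parked clear of the tail saddle, 0.028 m home over the tail pin, at its stop. Rubs with 1 N; from 0.017 m a spring leaf resists with about 5 N, yields at 0.022 m and snaps in, holding it at 0.027 to 0.028 m. Short of 0.022 m it is not held.
- keeper_tab (a point): Middle of the top edge of the keeper's thumb tab; the tab is 20 mm wide (x), 8 mm thick (y) and 23 mm high, its top 45.5 mm above the pan's floor. Moves with the keeper; axes as the end cap's.
- screwdriver: Bystander: screwdriver with a brass handle, 200 mm, lying in front of the vise.
- feet_tin: Bystander: round tin 80 mm across, 34 mm high, of rubber feet, behind the vise.
- knob: Bystander: cracked dark red bakelite knob, 46 mm across, 24 mm high.
- rubber_foot0: Bystander: loose black rubber foot, 22 mm across, 12 mm high, left of the vise.
- rubber_foot1: Bystander: loose black rubber foot, 22 mm across, 12 mm high, right of the vise.
- oil_can: Bystander: grey can 64 mm across, 120 mm high, far right.
- hammer: Bystander: hammer 260 mm long, lying far left.
Not all that is in view belongs to the job. What is shaped like the tongs but orange is not meant. There is more than one size of the dish; the one meant has the size given above.

How it is judged (in metres and radians):
On the way, in this order (a step that is already met when the one before it is completed fails the run):
1. the plunger is held by the tongs, lifted clear of the dish (contact force between tongs and plunger above 0.3 N and contact force between dish and plunger below 0.05 N and height (world z) of plunger above 0.06 m), for 0.2 s.
2. the plunger lies in both saddles, nose away from the keeper, let go by the tongs, with the keeper still open (x of plunger in the frame of end_cap between -0.006 and 0.006 m and y of plunger in the frame of end_cap between -0.008 and 0.008 m and z of plunger in the frame of end_cap between 0.007 and 0.0135 m and angle between the y axis of plunger and the y axis of end_cap, either way round below 0.12 rad and y of plunger_nose in the frame of end_cap above 0.015 m and contact force between tongs and plunger below 0.05 N and value of joint keeper below 0.012 m), for 0.2 s.
At the end, for the whole second after the job is handed in: Plunger in both saddles (middle within 6 mm across, 8 mm along, axis 7 to 13.5 mm over the pan floor and 0.12 rad of its length), nose away from the keeper; keeper past its detent (over 0.026 m); tongs at rest in their slot (tips within 20 mm of its floor point, leaning 0.25 to 0.70 rad) (x of plunger in the frame of end_cap between -0.006 and 0.006 m and y of plunger in the frame of end_cap between -0.008 and 0.008 m and z of plunger in the frame of end_cap between 0.007 and 0.0135 m and angle between the y axis of plunger and the y axis of end_cap, either way round below 0.12 rad and y of plunger_nose in the frame of end_cap above 0.015 m and value of joint keeper above 0.026 m and distance between tongs and slot_floor below 0.02 m and angle between tongs's own z axis and vertical between 0.25 and 0.7 rad and linear speed of each of plunger, tongs below 0.02 m/s); the robot touches nothing.
It fails at once if the gripper's fingers touch the plunger (it is handled with the tongs only) (contact force between the fingers and plunger above 0.3 N).
It fails at once if a bystander is moved by more than 30 mm (distance of any of screwdriver, feet_tin, knob, rubber_foot0, rubber_foot1, oil_can, hammer from where it was at the start of the episode above 0.03 m).
It also fails if it takes over 67 s, if anything falls off the work surface, if the arm or the gripper's body presses on something with over 40 N, if the wrist force passes 120 N, or if a joint passes its speed limit or range.

### The arm

A 6-joint arm with a two-finger parallel gripper is mounted at the origin on the work surface. World frame = base frame: x ahead of the robot, y to its left, z up, the work surface at z = 0. Lengths are in m, angles in degrees, forces in N, time in s.
With the tool pointing down it reaches from about 0.35 to 0.875 m from the base axis. Payload 4.2 kg.
Tool frame: the origin (TCP) lies between the finger pads; the fingertips stand 17 mm ahead of it and the grasp point (between the pads) lies 2 mm behind it; z points along the fingers, y is the line along which they close (so a half turn about z gives the same grasp; the last joint's range is limited). The gripper opens to 87 mm and grips with 3 to 60 N. Pads are 19 mm wide; open, the fingers measure 117 mm over their backs; the gripper's body (75 mm by 190 mm) begins 51 mm behind the grasp point.
Start: joints at [-53.251, 22.042, 0.453, 0, -68.411, -14.817], TCP at [0.233, -0.58, 0.24] pointing down, gripper open.
Joint ranges: [-179.83, 179.83], [-69.29, 118.12], [-61.27, 80.66], [-181.25, 117.63], [-171.15, -9.14], [-177.46, 177.46]. Speed limits (degrees/s): [159.86, 159.86, 180, 180, 180, 180].

### API

Orientations are given as a 3x3 rotation matrix whose columns are the frame's x, y, z axes.
In Python, from station import r gives the robot as it stands.
- The arm moves only by the tool servo_tool, never from a script. Its argument "targets" is a list of rows, each a list of 5 numbers: the shift along the world's x, y, z in units of 30 mm (1.0 is 30 mm), then the turn about the world's z in rad, then the finger opening in mm, from 0 to 87. In form: [[x, y, z, turn, gripper], ...]. A call has exactly 5 rows; each row is the pose to reach, as a shift and turn from the pose commanded when the call began; what a row does not reach only later rows make up. A row lasts 1/12 s, in which the tool goes at most 41.7 mm and 7.16 degrees, less where a joint would pass 70% of its speed; a pose out of reach is approached as far as the arm can. A call with a gripper value outside its range is refused whole. The fingers move at their own pace and stop on an object; the grip force is fixed at half the most. Time passes only in rows, so rows that repeat a pose let the fingers close, or fill a call up. It gives the time, the measured TCP pose, the force, the opening and the grip force at its end, in the units of the state.
- r.sense(): the state, without advancing time (a new reading comes with each control period).
- r.capture(name): name is "scene" or "top"; returns a dict with "pixels" (400x640x3 uint8, red, green, blue), "fx", "fy", "cx", "cy" (pixels), "world_from_camera" (4x4, takes a point from camera to world coordinates). Camera axes: x right, y down, z forward; pixel columns grow to the right and rows downward; lengths in m; the calibration is good to about 2 mm. A picture is of the moment at which its call begins. There is no depth.
- r.finish_job(): hands the job in; it is judged then, once.
The state is a dict: "time_s": time; "joints": joint angles; "joint_velocities": joint speeds; "effort": joint torques, N m; "tcp_pos": TCP position; "ee_rot": TCP orientation; "wrist_force": force on the tool from outside, world axes, zero at the start; "moment": the same for the moment, N m; "gripper_width": opening from 0.0 (shut) to 1.0 (fully open); "gripper_force": force on a finger pad.
Only numpy, scipy, OpenCV 4.12 (cv2) and the standard library are available. Lean on these libraries where they do the work, as an engineer would, in place of code of your own. Each camera call takes 0.05 s, during which the arm holds its last target. There are 200 camera calls.

## Working session

There is one attempt and no reset: what is moved stays moved. The work goes in short steps, Python scripts to look and compute and a tool call to move; the robot and the scene stay as the last step left them, time stands still between calls to the robot, and variables do not carry over. Pictures are saved under pics/ and viewed, at most 10 in all, crops included, and the job is handed in when it is done.

Besides the shell and the picture viewer there is one more tool, called after "Request:" as name(argument=value, ...) on one line, values as JSON. servo_tool: Moves the arm, as the interface text tells. Its arguments: {"type":"object","properties":{"targets":{"type":"array","items":{"type":"array","items":{"type":"number"}}}},"required":["targets"]}

```bash
ls; mkdir -p pics; cat > h.py <<'E'
import numpy as np, cv2
from station import r
def cap(n):
    c=r.capture(n); c['bgr']=cv2.cvtColor(c['pixels'],cv2.COLOR_RGB2BGR); return c
def ray(c,u,v):
    T=np.array(c['world_from_camera']); d=np.array([(u-c['cx'])/c['fx'],(v-c['cy'])/c['fy'],1.])
    return T[:3,3],T[:3,:3]@d
def onz(c,u,v,z):
    o,d=ray(c,u,v); return o+d*(z-o[2])/d[2]
def tri(c1,p1,c2,p2):
    o1,d1=ray(c1,*p1);o2,d2=ray(c2,*p2)
    s=np.linalg.lstsq(np.c_[d1,-d2],o2-o1,rcond=None)[0]
    a=o1+s[0]*d1;b=o2+s[1]*d2
    return (a+b)/2,np.linalg.norm(a-b)
def proj(c,P):
    T=np.linalg.inv(np.array(c['world_from_camera'])); p=T[:3,:3]@np.array(P,float)+T[:3,3]
    return np.array([c['fx']*p[0]/p[2]+c['cx'],c['fy']*p[1]/p[2]+c['cy']])
E
python3 - <<'E'
from h import *
import pickle
for n in('scene','top'):
    c=cap(n); cv2.imwrite(f'pics/{n}0.png',c['bgr']); pickle.dump(c,open(f'{n}0.pkl','wb'))
    print(n,c['fx'],c['cx'],c['cy'],np.round(c['world_from_camera'],3).tolist())
s=r.sense();print(s)
E
```

```text
pics
scene 418.2337714282509 324.70576378097803 195.04539092879818 [[0.874, 0.301, -0.382, 1.083], [0.486, -0.543, 0.685, -0.918], [-0.001, -0.784, -0.621, 0.981], [0.0, 0.0, 0.0, 1.0]]
top 472.841865069433 318.8723690610972 205.93895739868336 [[0.018, -0.997, 0.076, 0.438], [-1.0, -0.02, -0.019, 0.03], [0.021, -0.076, -0.997, 1.504], [0.0, 0.0, 0.0, 1.0]]
{'time_s': 0.1, 'joints': array([-5.32491746e+01,  2.20832195e+01,  3.89668593e-01, -2.50242352e-02,
       -6.84139884e+01, -1.48172460e+01]), 'joint_velocities': array([-0.05992314, -0.07701147,  0.14706979,  0.03839375, -0.10890381,
        0.0523558 ]), 'effort': array([-2.43353279e-04, -3.91690814e+01,  1.87933445e+01,  4.23194736e+00,
        1.34401731e-02, -7.62515538e-05]), 'tcp_pos': array([ 0.23329012, -0.57928143,  0.23861686]), 'ee_rot': array([[-9.27677612e-01, -3.73381323e-01, -7.97600346e-04],
       [-3.73382165e-01,  9.27675971e-01,  1.74683995e-03],
       [ 8.76772647e-05,  1.91831406e-03, -9.99998156e-01]]), 'wrist_force': array([ 0.44457817, -0.68463241, -0.18493367]), 'moment': array([-0.01402926, -0.02154963, -0.01784116]), 'gripper_force': 0.0, 'gripper_width': 0.9992485398869717}
```

View pics/scene0.png

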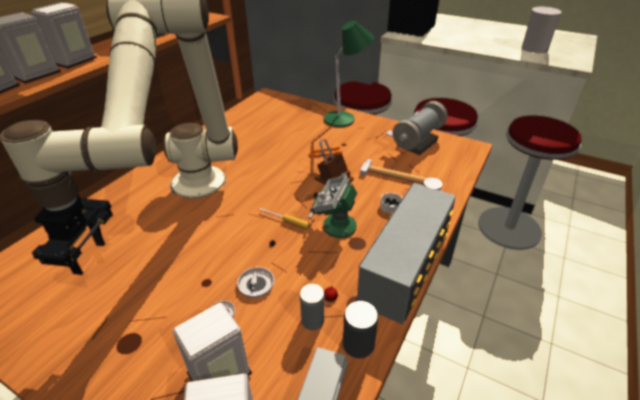

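View pics/top0.png

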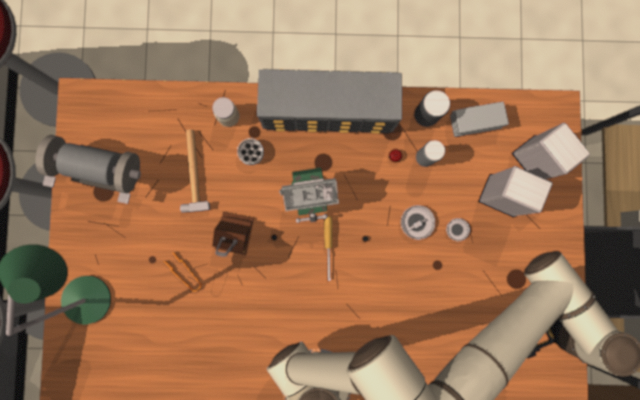

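```bash
cat >> h.py <<'E'
def tiles(L,fn,w=264,h=298):
    # L: (img,u0,v0,scale)
    out=[]
    for im,u,v,s in L:
        t=im[v:v+int(h/s)+1,u:u+int(w/s)+1]
        t=cv2.resize(t,None,fx=s,fy=s,interpolation=cv2.INTER_CUBIC)[:h,:w]
        t=cv2.copyMakeBorder(t,0,h-t.shape[0],0,w-t.shape[1],cv2.BORDER_CONSTANT)
        for k in range(0,w,int(10*s)): cv2.line(t,(k,0),(k,4 if (k//int(10*s))%2 else 9),(0,255,255),1)
        for k in range(0,h,int(10*s)): cv2.line(t,(0,k),(4 if (k//int(10*s))%2 else 9,k),(0,255,255),1)
        out.append(t)
    n=len(out)//2
    cv2.imwrite(fn,np.vstack([np.hstack(out[:n]),np.hstack(out[n:])]))
E
python3 - <<'E'
from h import *
import pickle
a=pickle.load(open('scene0.pkl','rb'))['bgr'];b=pickle.load(open('top0.pkl','rb'))['bgr']
tiles([(b,205,210,5),(b,282,165,4),(b,395,195,5),(a,305,135,5),(a,302,165,4),(a,230,255,5)],'pics/t0.png')
E
```

```text
(no output)
```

View pics/t0.png

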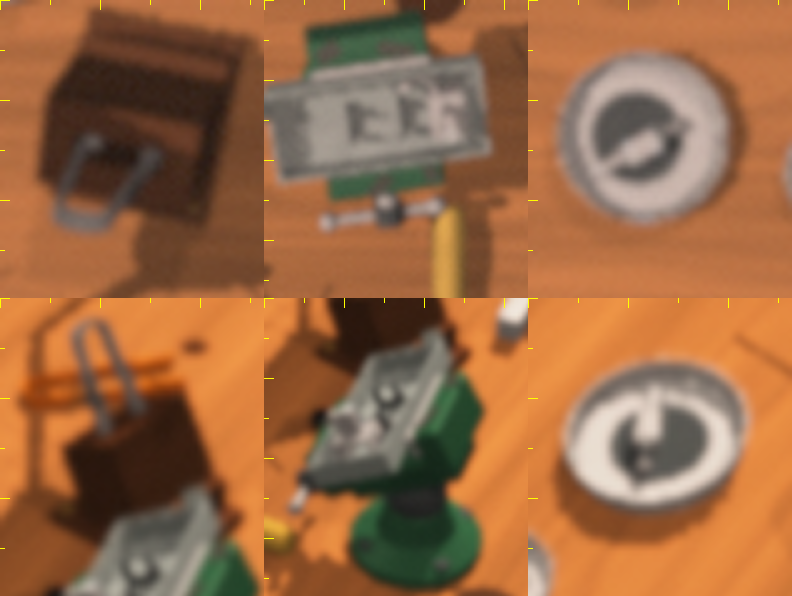

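```bash
python3 - <<'E'
from h import *
import pickle
A=pickle.load(open('scene0.pkl','rb'));B=pickle.load(open('top0.pkl','rb'));a=A['bgr'];b=B['bgr']
tiles([(b,400,205,10),(b,278,168,6),(a,236,265,10),(a,306,170,6)],'pics/t1.png',w=395,h=298)
for n,p,q in [('bow',(222,254),(323.4,140.4)),('legL',(223.4,238),(326.6,161)),('legR',(235,241),(332.6,157.4))]:
    P,e=tri(B,p,A,q);P2,e2=tri(B,p,A,(q[0],q[1]));print(n,P.round(4),e.round(4))
for n,z in(('dish',.018),): print(onz(B,418,222,z),onz(A,256,282,z))
print(onz(B,310,195,.15),onz(B,235,233,.05))
E
```

```text
bow [0.4042 0.2787 0.1556] 0.0116
legL [0.4356 0.2821 0.0721] 0.0222
legR [0.4482 0.2552 0.1054] 0.0274
[ 0.50682385 -0.31219939  0.018     ] [ 0.5146455  -0.31353919  0.018     ]
[0.5723725  0.03035758 0.15      ] [0.46086621 0.25739994 0.05      ]
```

View pics/t1.png

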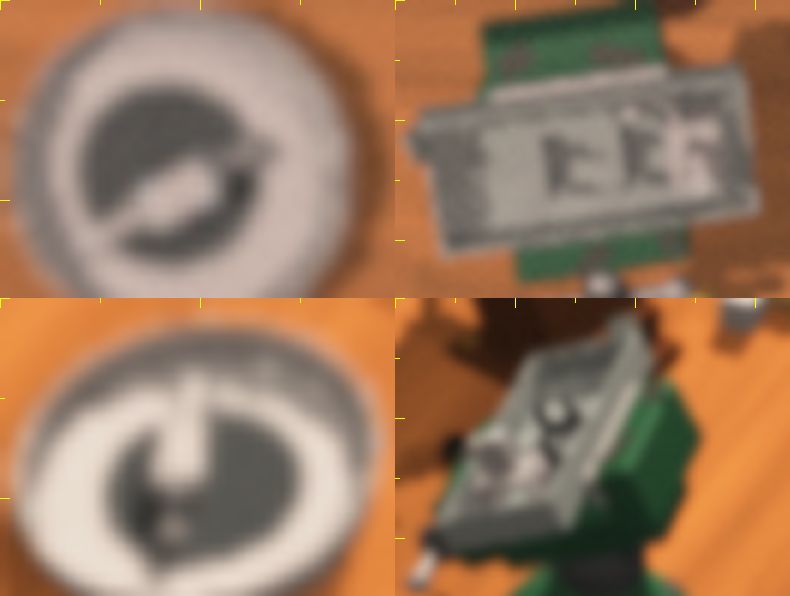

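```bash
python3 - <<'E'
from h import *
import pickle
A=pickle.load(open('scene0.pkl','rb'));B=pickle.load(open('top0.pkl','rb'))
def t(p,u,v,s): return ((p[0]+.5)/s-.5+u,(p[1]+.5)/s-.5+v)
bt=lambda x,y:t((x,y),205,210,5); st=lambda x,y:t((x,y-298),305,135,5)
for n,p,q in [('bow',bt(85,222),st(90,325)),('leg+y',bt(92,140),st(138,410)),('leg-y',bt(150,155),st(108,430))]:
    P,e=tri(B,p,A,q);print(n,P.round(4),e.round(4))
p=t((182,190),400,205,10);q=t((182,149),236,265,10)
print('plunger',tri(B,p,A,q),onz(B,*p,.014),onz(A,*q,.016))
ct=lambda x,y:t((x-395,y),278,168,6); cs=lambda x,y:t((x-395,y-298),306,170,6)
# cap rim corners outer: top tile: TL TR BR BL ; scene 
top={'lo+y':ct(445,252),'lo-y':ct(757,205),'hi-y':ct(740,70),'hi+y':ct(415,118)}
sc={'hi+y':cs(628,318),'lo-y':cs(440,525),'hi-y':cs(575,520),'lo+y':cs(525,350)}
for k in top: print(k,[x.round(4) for x in tri(B,top[k],A,sc[k])])
# dish circle
E
```

```text
bow [0.4027 0.2787 0.1572] 0.0081
leg+y [0.4458 0.2861 0.0901] 0.0004
leg-y [0.4378 0.2519 0.0889] 0.0002
plunger (array([ 0.50280502, -0.31039022,  0.01925522]), np.float64(0.002386907864385995)) [ 0.50208657 -0.3123387   0.014     ] [ 0.50186903 -0.30769716  0.016     ]
lo+y [array([0.5285, 0.0983, 0.1374]), np.float64(0.0031)]
lo-y [array([ 0.557 , -0.0512,  0.1283]), np.float64(0.0014)]
hi-y [array([ 0.6246, -0.0382,  0.1491]), np.float64(0.0115)]
hi+y [array([0.588 , 0.1115, 0.1722]), np.float64(0.0058)]
```

Request:
servo_tool(targets=[[0.6, 1.2, 0, -0.12, 87], [1.2, 2.4, 0, -0.24, 87], [1.8, 3.6, 0, -0.36, 87], [2.4, 4.8, 0, -0.48, 87], [3.0, 6.0, 0, -0.6, 87]])

```text
time_s: 0.52
tcp_pos: [0.3202, -0.4053, 0.2391]
ee_rot: [[-0.98, 0.198, -0.001], [0.198, 0.98, 0.001], [0.001, 0.001, -1.0]]
wrist_force: [1.2, -0.0, -0.3]
gripper_width: 1.002
gripper_force: 0.0
```

Request:
servo_tool(targets=[[0.6, 1.2, 0, -0.027, 87], [1.2, 2.4, 0, -0.027, 87], [1.8, 3.6, 0, -0.027, 87], [2.4, 4.8, 0, -0.027, 87], [3.0, 6.0, 0, -0.027, 87]])

```text
time_s: 0.93
tcp_pos: [0.4102, -0.2252, 0.2395]
ee_rot: [[-0.976, 0.219, -0.0], [0.219, 0.976, 0.0], [0.0, 0.0, -1.0]]
wrist_force: [1.0, -0.1, 0.0]
gripper_width: 1.002
gripper_force: 0.0
```

Request:
servo_tool(targets=[[0, 1.3, 0, 0, 87], [0, 2.6, 0, 0, 87], [0, 3.9, 0, 0, 87], [0, 5.2, 0, 0, 87], [0, 6.5, 0, 0, 87]])

```text
time_s: 1.35
tcp_pos: [0.4093, -0.0304, 0.2395]
ee_rot: [[-0.976, 0.219, -0.0], [0.219, 0.976, 0.0], [0.0, 0.0, -1.0]]
wrist_force: [1.5, 0.4, 0.2]
gripper_width: 1.002
gripper_force: 0.0
```

Request:
servo_tool(targets=[[0.1, 1.3, 0, 0, 87], [0.2, 2.6, 0, 0, 87], [0.3, 3.9, 0, 0, 87], [0.4, 5.2, 0, 0, 87], [0.5, 6.5, 0, 0, 87]])

```text
time_s: 1.77
tcp_pos: [0.4243, 0.1647, 0.2395]
ee_rot: [[-0.976, 0.218, -0.0], [0.218, 0.976, 0.0], [0.0, -0.0, -1.0]]
wrist_force: [0.1, -0.1, -0.1]
gripper_width: 1.002
gripper_force: 0.0
```

Request:
servo_tool(targets=[[0, 1.2, 0, 0, 87], [0, 2.4, 0, 0, 87], [0, 3.4, 0, 0, 87], [0, 3.4, 0, 0, 87], [0, 3.4, 0, 0, 87]])

```text
time_s: 2.18
tcp_pos: [0.4245, 0.266, 0.2388]
ee_rot: [[-0.976, 0.217, -0.001], [0.217, 0.976, -0.001], [0.001, -0.001, -1.0]]
wrist_force: [-0.2, -1.1, -0.9]
gripper_width: 1.001
gripper_force: 0.0
```

Request:
servo_tool(targets=[[0.07, 0.2, -1.0, -0.02, 87], [0.07, 0.2, -2.0, -0.02, 87], [0.07, 0.2, -3.0, -0.02, 87], [0.07, 0.2, -3.8, -0.02, 87], [0.07, 0.2, -4.15, -0.02, 87]])

```text
time_s: 2.6
tcp_pos: [0.4253, 0.2678, 0.1118]
ee_rot: [[-0.971, 0.24, -0.005], [0.24, 0.971, -0.005], [0.004, -0.006, -1.0]]
wrist_force: [-0.2, -0.1, -0.7]
gripper_width: 1.001
gripper_force: 0.0
```

```bash
python3 - <<'E'
from h import *
A=cap('scene');B=cap('top')
tiles([(B['bgr'],195,205,6),(A['bgr'],295,110,6)],'pics/t2.png',w=395,h=400)
s=r.sense();print(s['tcp_pos'],s['wrist_force'],proj(A,s['tcp_pos']),proj(B,s['tcp_pos']))
E
```

```text
[0.42588399 0.26831166 0.11289809] [0.50845371 0.26428004 0.59982807] [325.53991167 152.84338803] [227.50857326 244.51777767]
```

View pics/t2.png

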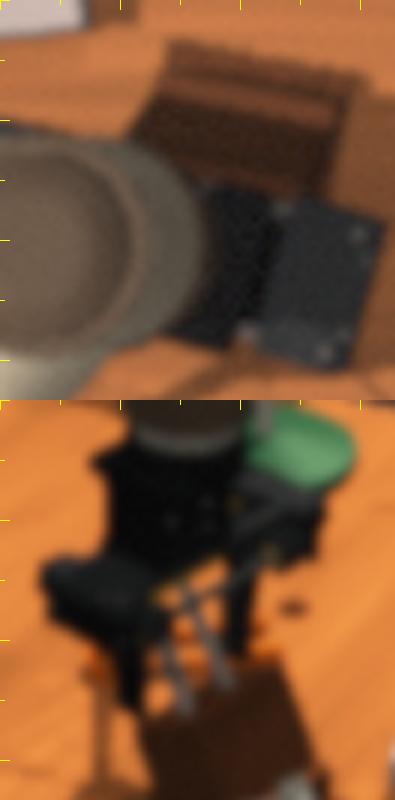

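Request:
servo_tool(targets=[[0.03, 0.13, 0, 0, 60], [0.03, 0.13, 0, 0, 50], [0.03, 0.13, 0, 0, 44], [0.03, 0.13, 0, 0, 40], [0.03, 0.13, 0, 0, 37.5]])

```text
time_s: 3.12
tcp_pos: [0.4282, 0.275, 0.1159]
ee_rot: [[-0.971, 0.238, 0.001], [0.238, 0.971, 0.001], [-0.001, 0.002, -1.0]]
wrist_force: [-0.6, -0.9, -0.6]
gripper_width: 0.706
gripper_force: 0.0
```

Request:
servo_tool(targets=[[0, 0, 0, 0, 37.5], [0, 0, 0, 0, 37.5], [0, 0, 0, 0, 37.5], [0, 0, 0, 0, 37.5], [0, 0, 0, 0, 37.5]])

```text
time_s: 3.53
tcp_pos: [0.428, 0.2747, 0.1151]
ee_rot: [[-0.971, 0.238, -0.0], [0.238, 0.971, -0.0], [-0.0, -0.0, -1.0]]
wrist_force: [0.6, 0.4, 0.5]
gripper_width: 0.444
gripper_force: 6.5
```

Request:
servo_tool(targets=[[0, 0, 0, 0, 37], [0, 0, 0, 0, 37], [-0.09, 0.02, 0.18, 0, 37], [-0.17, 0.04, 0.36, 0, 37], [-0.34, 0.08, 0.72, 0, 37]])

```text
time_s: 3.95
tcp_pos: [0.4172, 0.2766, 0.1364]
ee_rot: [[-0.971, 0.239, -0.002], [0.239, 0.971, -0.002], [0.001, -0.002, -1.0]]
wrist_force: [0.6, 0.5, -0.6]
gripper_width: 0.428
gripper_force: 6.2
```

Request:
servo_tool(targets=[[-0.21, 0.05, 0.45, 0, 37], [-0.43, 0.1, 0.9, 0, 37], [-0.64, 0.15, 1.35, 0, 37], [-0.85, 0.2, 1.8, 0, 37], [-1.07, 0.26, 2.25, 0, 37]])

```text
time_s: 4.37
tcp_pos: [0.3847, 0.2849, 0.2057]
ee_rot: [[-0.971, 0.238, -0.0], [0.238, 0.971, 0.001], [0.0, 0.0, -1.0]]
wrist_force: [-1.2, 1.5, -0.6]
gripper_width: 0.428
gripper_force: 6.2
```

Request:
servo_tool(targets=[[0, 0, 0.6, 0, 37], [0, 0, 1.2, 0, 37], [0, 0, 1.5, 0, 37], [0, 0, 1.5, 0, 37], [0, 0, 1.5, 0, 37]])

```text
time_s: 4.78
tcp_pos: [0.3852, 0.2849, 0.2493]
ee_rot: [[-0.971, 0.238, -0.0], [0.238, 0.971, 0.001], [0.0, 0.001, -1.0]]
wrist_force: [0.2, -0.6, -0.6]
gripper_width: 0.43
gripper_force: 6.2
```

```bash
python3 - <<'E'
from h import *
import pickle
A=cap('scene');B=cap('top');pickle.dump((A,B,r.sense()),open('lift.pkl','wb'))
s=r.sense();P=s['tcp_pos'];y=s['ee_rot'][:,1];l=np.array([-y[1],y[0],0])
tip=P+[0,0,.002]-.086*(.438*l+np.array([0,0,.899]))
print(P,s['gripper_width']*87,s['gripper_force'],tip,proj(A,P),proj(B,P),proj(A,tip),proj(B,tip))
for c,q in((A,tip),(B,tip)):
    u,v=proj(c,q); cv2.circle(c['bgr'],(int(round(u)),int(round(v))),1,(0,0,255),-1)
tiles([(B['bgr'],185,185,6),(A['bgr'],280,80,6)],'pics/t3.png',w=395,h=400)
E
```

```text
[0.38503582 0.2843583  0.24804851] 37.242308213653104 6.181812150935002 [0.42161572 0.27537033 0.17273451] [317.97390877 116.90377291] [212.02925245 260.27669058] [325.45809941 138.17213503] [221.240239   246.12114787]
```

View pics/t3.png

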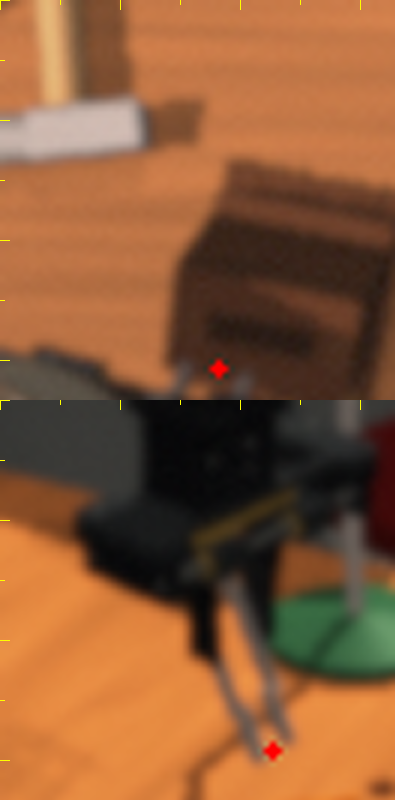

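```bash
python3 - <<'E'
from h import *
import pickle
A,B,s=pickle.load(open('lift.pkl','rb'))
def t(p,u,v,s): return ((p[0]+.5)/s-.5+u,(p[1]+.5)/s-.5+v)
tip,e=tri(B,t((212,374),185,185,6),A,t((275,348),280,80,6))
P=s['tcp_pos'];y=s['ee_rot'][:,1];l=np.array([-y[1],y[0],0]);d=tip-P
print('tip',tip,e,'off along lean,y,z',d@l,d@y,d[2],'model',-.0377,0,-.0753)
A0=pickle.load(open('scene0.pkl','rb'))
n=onz(A0,*t((195,77),236,265,10),.011);q=onz(A0,*t((172,227),236,265,10),.009)
print('scene axis',n,q,np.degrees(np.arctan2(*(n-q)[[1,0]])))
B0=pickle.load(open('top0.pkl','rb'))
g=cv2.cvtColor(B0['bgr'],cv2.COLOR_BGR2GRAY)
print(g[213:233,404:432])
E
```

```text
tip [0.41937544 0.27899658 0.17276052] 9.267808368093404e-05 off along lean,y,z -0.034627033668957335 0.00313541852023568 -0.07528798434758097 model -0.0377 0 -0.0753
scene axis [ 0.48544116 -0.27995756  0.011     ] [ 0.51274812 -0.3284223   0.009     ] 119.39863949188127
[[128 122 133 158 181 187 185 177 165 155 145 140 136 136 142 149 163 173
  183 185 186 182 177 176 173 167 161 151]
 [123 124 140 165 182 183 172 155 135 116 106 103 100 100 105 114 131 149
  164 178 185 184 182 179 174 169 164 158]
 [120 131 150 171 180 170 150 122 102  91  85  84  82  83  82  89  99 113
  133 158 178 187 187 182 179 173 164 161]
 [121 134 160 174 169 147 119  98  87  84  83  81  81  84  83  84  85  90
  105 132 164 183 186 187 184 177 168 164]
 [126 141 165 171 155 124  98  85  83  83  83  80  82  82  83  84  83  86
   90 110 143 170 181 185 185 182 172 164]
 [131 152 171 168 142 107  87  84  83  85  82  82  83  83  83  83  83  84
   88 103 127 148 160 173 183 185 177 170]
 [135 160 174 160 128  97  85  84  86  83  84  82  82  82  86  92  91  92
   98 110 127 131 139 155 174 183 181 174]
 [137 16
[... 813 characters left out ...]
120 130 149 166 166 154 150 154 153 145 141 148 146 128 108  87  78  78
   86 104 135 166 181 187 187 187 183 169]
 [122 125 138 163 175 173 165 149 132 113 105 108 107  95  84  79  81  85
  101 125 155 178 186 188 188 186 177 163]
 [125 122 132 156 171 172 162 144 117  96  85  83  84  80  82  87  92 107
  125 152 171 183 186 187 186 181 168 152]
 [127 123 127 142 157 168 166 156 139 120 107 101  96  95  99 109 123 137
  156 171 183 187 185 186 183 173 159 144]
 [133 127 124 130 150 168 176 176 169 157 146 138 133 131 136 147 159 167
  177 183 186 187 187 182 173 159 145 136]
 [137 135 127 125 143 164 179 185 184 179 174 170 164 163 166 174 180 181
  184 185 186 187 182 174 161 150 137 123]]
```

Request:
servo_tool(targets=[[0, -1.2, 0, -0.12, 37], [0, -2.5, 0, -0.24, 37], [0, -3.8, 0, -0.36, 37], [0, -5.1, 0, -0.48, 37], [0, -6.4, 0, -0.6, 37]])

```text
time_s: 5.3
tcp_pos: [0.3846, 0.091, 0.248]
ee_rot: [[-0.663, 0.748, -0.002], [0.748, 0.663, -0.001], [0.0, -0.003, -1.0]]
wrist_force: [1.2, -0.7, -1.6]
gripper_width: 0.429
gripper_force: 6.1
```

Request:
servo_tool(targets=[[0, -1.3, 0, -0.12, 37], [0, -2.6, 0, -0.25, 37], [0, -3.9, 0, -0.25, 37], [0, -5.2, 0, -0.25, 37], [0, -6.5, 0, -0.25, 37]])

```text
time_s: 5.72
tcp_pos: [0.3845, -0.1039, 0.2483]
ee_rot: [[-0.462, 0.887, -0.002], [0.887, 0.462, 0.0], [0.001, -0.002, -1.0]]
wrist_force: [0.5, -0.2, -0.8]
gripper_width: 0.428
gripper_force: 6.0
```

Request:
servo_tool(targets=[[0.7, -1.2, 0, 0, 37], [1.4, -2.4, 0, 0, 37], [2.1, -3.6, 0, 0, 37], [2.8, -4.8, 0, 0, 37], [3.33, -5.95, 0, 0, 37]])

```text
time_s: 6.13
tcp_pos: [0.4861, -0.2828, 0.2473]
ee_rot: [[-0.461, 0.887, -0.003], [0.887, 0.461, 0.001], [0.002, -0.002, -1.0]]
wrist_force: [0.6, 1.2, -0.2]
gripper_width: 0.425
gripper_force: 5.9
```

Request:
servo_tool(targets=[[0, 0, -1, 0, 37], [0, 0, -2, 0, 37], [0, 0, -3, 0, 37], [0, 0, -3.8, 0, 37], [0, 0, -3.8, 0, 37]])

```text
time_s: 6.55
tcp_pos: [0.4811, -0.2792, 0.1283]
ee_rot: [[-0.46, 0.888, -0.014], [0.888, 0.46, 0.005], [0.011, -0.01, -1.0]]
wrist_force: [-0.9, 0.8, -0.6]
gripper_width: 0.425
gripper_force: 5.5
```

```bash
python3 - <<'E'
from h import *
import pickle
A=cap('scene');B=cap('top');s=r.sense();pickle.dump((A,B,s),open('hov.pkl','wb'))
P=s['tcp_pos'];y=s['ee_rot'][:,1];l=np.array([-y[1],y[0],0])
tip=P-.036*l+.0015*y-[0,0,.0753]
print(P,y,tip,proj(A,tip),proj(B,tip),s['gripper_width']*87,s['gripper_force'])
tiles([(B['bgr'],385,190,8),(A['bgr'],225,235,8)],'pics/t4.png',w=480,h=300)
E
```

```text
[ 0.48503292 -0.2806161   0.13411391] [ 0.8867866   0.46216977 -0.00293898] [ 0.50300121 -0.31184716  0.0588095 ] [251.62572658 270.82163945] [420.93570884 222.68360643] 37.10779965476519 5.477513063597144
```

View pics/t4.png

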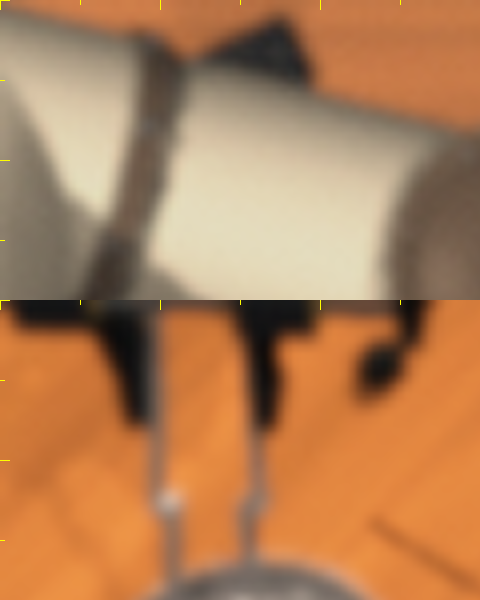

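Request:
servo_tool(targets=[[0, 0, -0.4, 0, 37], [0, 0, -0.8, 0, 37], [0, 0, -1.2, 0, 37], [0, 0, -1.4, 0, 37], [0, 0, -1.55, 0, 37]])

```text
time_s: 7.07
tcp_pos: [0.4865, -0.2808, 0.0897]
ee_rot: [[-0.462, 0.887, 0.002], [0.887, 0.462, -0.001], [-0.002, 0.001, -1.0]]
wrist_force: [0.0, 0.3, 0.1]
gripper_width: 0.425
gripper_force: 5.5
```

Request:
servo_tool(targets=[[0, 0, -0.04, 0, 37], [0, 0, -0.08, 0, 37], [0, 0, -0.08, 0, 37], [0, 0, -0.08, 0, 37], [0, 0, -0.08, 0, 37]])

```text
time_s: 7.48
tcp_pos: [0.4861, -0.2807, 0.0872]
ee_rot: [[-0.462, 0.887, 0.001], [0.887, 0.462, -0.001], [-0.001, 0.001, -1.0]]
wrist_force: [-0.6, 1.1, 3.1]
gripper_width: 0.424
gripper_force: 5.4
```

```bash
python3 - <<'E'
from h import *
import pickle
A=cap('scene');s=r.sense()
P=s['tcp_pos'];y=s['ee_rot'][:,1];l=np.array([-y[1],y[0],0])
tip=P-.036*l+.0015*y-[0,0,.0753]
print(P,tip,proj(A,tip),s['wrist_force'],s['gripper_force'],s['gripper_width']*87)
t=cv2.resize(A['bgr'][245:305,220:290],None,fx=10,fy=10,interpolation=cv2.INTER_CUBIC);cv2.imwrite('pics/t5.png',t)
E
```

```text
[ 0.48610901 -0.28062378  0.08712153] [ 0.50407657 -0.31185542  0.01182311] [253.65797478 281.61887435] [-0.85289675  1.37978557  3.28330086] 5.390953751993948 37.05532758331218
```

View pics/t5.png

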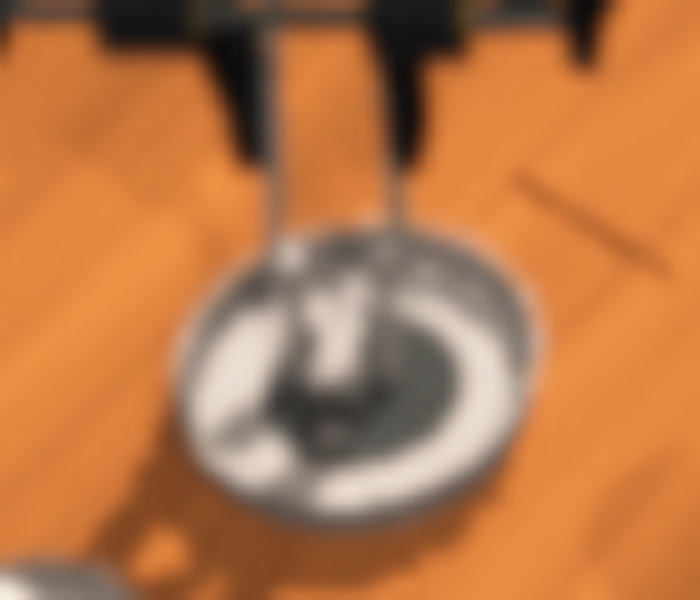

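Request:
servo_tool(targets=[[0, 0, 0.1, 0, 37], [0, 0, 0.1, 0, 34], [0, 0, 0.1, 0, 32], [0, 0, 0.1, 0, 30], [0, 0, 0.1, 0, 29]])

```text
time_s: 7.95
tcp_pos: [0.4855, -0.2806, 0.089]
ee_rot: [[-0.462, 0.887, -0.0], [0.887, 0.462, 0.0], [0.0, -0.0, -1.0]]
wrist_force: [0.5, 0.2, -1.0]
gripper_width: 0.367
gripper_force: 30.0
```

Request:
servo_tool(targets=[[0, 0, 0, 0, 28], [0, 0, 0, 0, 28], [0, 0, 0, 0, 28], [0, 0, 0, 0, 28], [0, 0, 0, 0, 28]])

```text
time_s: 8.37
tcp_pos: [0.4855, -0.2805, 0.0892]
ee_rot: [[-0.462, 0.887, -0.0], [0.887, 0.462, 0.0], [0.0, -0.0, -1.0]]
wrist_force: [-0.5, 0.0, -0.5]
gripper_width: 0.362
gripper_force: 30.0
```

Request:
servo_tool(targets=[[0, 0, 0.2, 0, 28], [0, 0, 0.5, 0, 28], [0, 0, 1.0, 0, 28], [0, 0, 1.6, 0, 28], [0, 0, 2.4, 0, 28]])

```text
time_s: 8.78
tcp_pos: [0.4848, -0.2803, 0.1617]
ee_rot: [[-0.462, 0.887, -0.002], [0.887, 0.462, 0.001], [0.002, -0.002, -1.0]]
wrist_force: [0.4, -0.5, -0.8]
gripper_width: 0.363
gripper_force: 30.0
```

Request:
servo_tool(targets=[[0, 0, 1, 0, 28], [0, 0, 2, 0, 28], [0, 0, 3, 0, 28], [0, 0, 4, 0, 28], [0, 0, 4.2, 0, 28]])

```text
time_s: 9.2
tcp_pos: [0.4876, -0.2818, 0.2947]
ee_rot: [[-0.463, 0.886, 0.011], [0.886, 0.463, -0.005], [-0.01, 0.008, -1.0]]
wrist_force: [0.7, -0.1, -0.8]
gripper_width: 0.362
gripper_force: 30.0
```

Request:
servo_tool(targets=[[0, 0, 0, 0, 28], [0, 0, 0, 0, 28], [0, 0, 0, 0, 28], [0, 0, 0, 0, 28], [0, 0, 0, 0, 28]])

```text
time_s: 9.62
tcp_pos: [0.4851, -0.2804, 0.2857]
ee_rot: [[-0.462, 0.887, -0.003], [0.887, 0.462, 0.001], [0.002, -0.002, -1.0]]
wrist_force: [-0.1, -0.6, -1.6]
gripper_width: 0.363
gripper_force: 30.0
```

```bash
python3 - <<'E'
from h import *
import pickle
A=cap('scene');s=r.sense();pickle.dump((A,s),open('held.pkl','wb'))
P=s['tcp_pos'];y=s['ee_rot'][:,1];l=np.array([-y[1],y[0],0])
tip=P-.036*l+.0015*y-[0,0,.0803]
u,v=proj(A,tip);u0,v0=int(u)-25,int(v)-40
print(P,tip,(u,v),u0,v0,s['wrist_force'],s['gripper_width']*87)
t=cv2.resize(A['bgr'][v0:v0+60,u0:u0+50],None,fx=9,fy=9,interpolation=cv2.INTER_CUBIC)
t2=cv2.resize(A['bgr'][255:315,220:255+35],None,fx=9,fy=9,interpolation=cv2.INTER_CUBIC)
cv2.imwrite('pics/t6.png',np.hstack([t,t2]))
E
```

```text
[ 0.48526005 -0.28042611  0.28598762] [ 0.50322055 -0.31166176  0.20568484] (np.float64(245.70954031636785), np.float64(233.90575555878547)) 220 193 [-0.56995024 -0.43701833 -1.23384269] 31.695045132034956
```

View pics/t6.png

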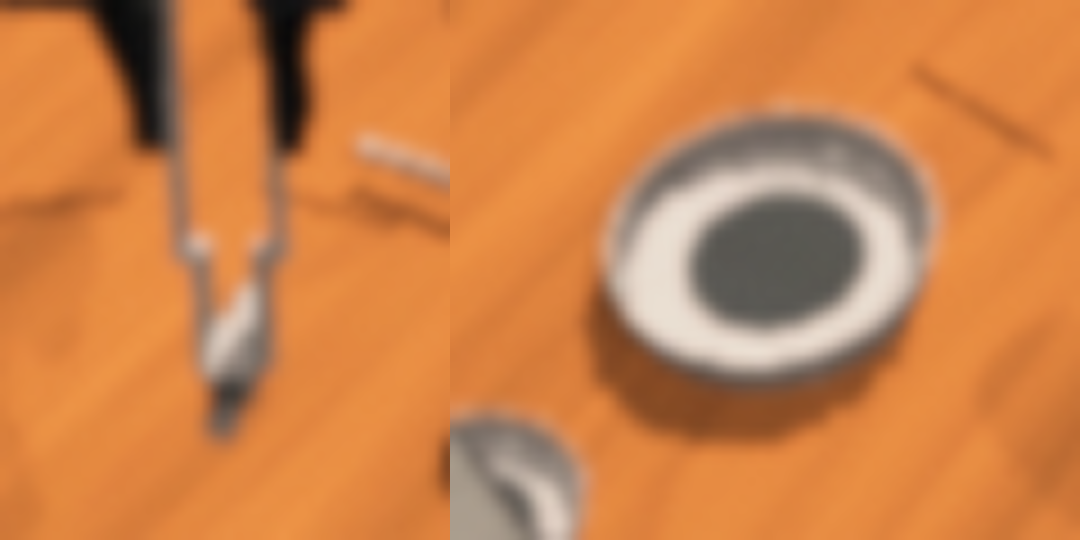

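```bash
cat > capfit.py <<'E'
from h import *
import pickle
from scipy.optimize import least_squares
A=pickle.load(open('scene0.pkl','rb'));B=pickle.load(open('top0.pkl','rb'))
def t(p,u,v,s): return ((p[0]+.5)/s-.5+u,(p[1]+.5)/s-.5+v)
ct=lambda x,y:t((x-395,y),278,168,6); cs=lambda x,y:t((x-395,y-298),306,170,6)
top={'lo+y':ct(445,252),'lo-y':ct(757,205),'hi-y':ct(740,70),'hi+y':ct(415,118)}
sc={'hi+y':cs(628,318),'lo-y':cs(440,525),'hi-y':cs(575,520),'lo+y':cs(525,350)}
def R(psi,ti):
    c,s=np.cos(psi),np.sin(psi);Rz=np.array([[c,-s,0],[s,c,0],[0,0,1]])
    c,s=np.cos(ti),np.sin(ti); return Rz@np.array([[c,0,-s],[0,1,0],[s,0,c]])
cor={'lo+y':(-.0355,.078,.018),'lo-y':(-.0355,-.078,.018),'hi-y':(.0355,-.078,.018),'hi+y':(.0355,.078,.018)}
ti=np.radians(28)
def res(p):
    Q=R(p[3],ti);o=p[:3];e=[]
    for k in cor:
        X=o+Q@np.array(cor[k]); e+=list(proj(B,X)-top[k])+list(proj(A,X)-sc[k])
    return np.array(e)
if __name__=='__main__':
    f=least_squares(res,[.583,.031,.131,.17],loss='soft_l1');p=f.x
    print(p,np.degrees(p[3]));print(f.fun.reshape(-1,2).round(1).tolist())
    np.save('cap.npy',p)
    Q=R(p[3],ti)
    for n,x in [('earN',(0,.019,.019)),('earT',(0,-.019,.019)),('notchN',(0,.019,.006)),('notchT',(0,-.019,.006)),('O',(0,0,0)),('ctr',(0,0,.010))]:
        X=p[:3]+Q@np.array(x);print(n,X.round(4),proj(B,X).round(1),proj(A,X).round(1))
    for c,v0,v1,u0,u1 in((B,180,206,280,340),):
        g=cv2.cvtColor(c['bgr'],cv2.COLOR_BGR2GRAY);print(g[v0:v1:1,u0:u1:1].tolist() and '\n'.join(' '.join(f'{x:3d}' for x in row) for row in g[v0:v1,u0:u1]))
    T,s=pickle.load(open('held.pkl','rb'));P=s['tcp_pos'];y=s['ee_rot'][:,1];l=np.array([-y[1],y[0],0])
    print('plunger pred px',proj(T,P-.0342*l+.0008*y-[0,0,.0782]),'seen 245.7 232.3')
E
python3 capfit.py
```

```text
[0.58197854 0.03189976 0.13243745 0.19887368] 11.394622464684508
[[-0.4, 0.9], [0.5, 0.9], [0.4, -0.8], [-0.1, -0.4], [-0.1, -0.8], [-3.4, -3.9], [0.2, 0.8], [1.2, 1.5]]
earN [0.5695 0.0488 0.1492] [303.6 195.9] [331.4 186.6]
earT [0.577  0.0115 0.1492] [316.6 193.6] [328.  193.4]
notchN [0.5755 0.05   0.1377] [303.3 194.2] [333.1 189.7]
notchT [0.583  0.0127 0.1377] [316.1 191.9] [329.7 196.6]
O [0.582  0.0319 0.1324] [309.5 192.3] [332.3 194.6]
ctr [0.5774 0.031  0.1413] [309.8 193.6] [330.9 192.2]
120 120 121 121 121 122 122 122 124 123 123 118 106  94  86  85  83  85  87  86  87  89  92  97 100 106 108 110 114 118 126 135 139 140 138 140 142 147 150 151 149 146 137 117 103 101 103 106 107 108 111 111 115 117 117 109  95  83  81  82
121 120 119 119 120 122 120 120 120 121 117 111 101  91  91  92  96 100 103 107 108 114 119 124 133 140 143 141 144 144 148 154 156 152 148 145 146 145 142 142 137 133 129 120 115 113 114 116 119 124 126 128 126 125 126 121 105  88  80  80
124 124 124 123 122 123 124 122 121 121 119 110 101 101 108 119 124 131 137 138 140 144 145 148 152 154 153 152 15
[... 5006 characters left out ...]
153 151 151 150 153 155 154 153 151 148 142 140 134 131 128 127 126 124 119 115 112 109 106 104 101 101 100 105 110 115 120 123 124 122 120 120 120 119 110  95
139 139 136 137 137 126 112 106 105 107 109 114 121 134 149 155 155 154 153 151 148 145 141 140 142 139 138 136 132 128 124 121 119 116 115 113 114 115 113 113 111 112 111 112 112 106 104 107 115 120 121 119 117 113 110 108 104 103  95  90
139 140 137 139 138 127 114 107 104 106 107 110 120 131 138 144 142 139 139 136 133 127 123 119 122 123 121 120 117 117 116 117 113 114 114 114 117 122 118 115 112 110 109 108 108 103  98 100 106 106 103 102 101  97  92  93  93  90  90  89
plunger pred px [245.47372735 232.86307194] seen 245.7 232.3
```

```bash
python3 - <<'E'
from capfit import *
import capfit
best=None
def res2(p):
    e=res(p).reshape(-1,2); e=np.delete(e,5,0); return e.ravel()
f=least_squares(res2,[.583,.031,.131,.17]);p=f.x;print(p,np.degrees(p[3]),f.fun.reshape(-1,2).round(1).tolist())
np.save('cap.npy',p)
Q=R(p[3],ti);s=r.sense();P=s['tcp_pos'];y=s['ee_rot'][:,1]
l=Q[:,1];yy=np.array([l[1],-l[0],0])
for h in(.010,.014,.035,.070):
    pl=p[:3]+Q@[0,0,h]; T=pl+.0342*l-.0008*yy+[0,0,.0782]
    print(h,pl.round(4),T.round(4),((T-P)/.03).round(2))
print('turn',np.arctan2(l[1],l[0])-np.arctan2(y[1],y[0])-np.pi/2,'n',(Q[:,2]/1).round(3),P)
E
```

```text
[0.58123794 0.03157217 0.13500621 0.19275788] 11.044213080805907 [[-0.4, 1.0], [0.4, 0.3], [0.5, -0.4], [-0.4, -1.1], [0.2, -0.5], [0.3, 0.8], [1.2, 0.9]]
0.01 [0.5766 0.0307 0.1438] [0.5693 0.0641 0.222 ] [ 2.8  11.48 -2.13]
0.014 [0.5748 0.0303 0.1474] [0.5675 0.0637 0.2256] [ 2.74 11.47 -2.01]
0.035 [0.5651 0.0284 0.1659] [0.5578 0.0618 0.2441] [ 2.42 11.41 -1.4 ]
0.07 [0.549  0.0253 0.1968] [0.5416 0.0587 0.275 ] [ 1.88 11.3  -0.37]
turn -0.2874337614101745 n [-0.461 -0.09   0.883] [ 0.48526005 -0.28042611  0.28598762]
```

Request:
servo_tool(targets=[[0.2, 1.2, 0.2, -0.1, 28], [0.4, 2.5, 0.3, -0.2, 28], [0.6, 3.8, 0.3, -0.295, 28], [0.8, 5.1, 0.3, -0.295, 28], [1.0, 6.4, 0.3, -0.295, 28]])

```text
time_s: 10.08
tcp_pos: [0.5154, -0.0869, 0.2959]
ee_rot: [[-0.187, 0.982, -0.001], [0.982, 0.187, -0.0], [0.0, -0.001, -1.0]]
wrist_force: [0.9, 1.0, -1.2]
gripper_width: 0.368
gripper_force: 29.9
```

Request:
servo_tool(targets=[[0.2, 1.2, 0, 0, 28], [0.4, 2.4, 0, 0, 28], [0.6, 3.6, 0, 0, 28], [0.8, 4.6, 0, 0, 28], [0.88, 4.9, 0, 0, 28]])

```text
time_s: 10.5
tcp_pos: [0.5525, -0.0312, 0.2914]
ee_rot: [[-0.238, 0.971, -0.009], [0.97, 0.239, 0.046], [0.047, 0.003, -0.999]]
wrist_force: [0.6, -0.0, -1.5]
gripper_width: 0.366
gripper_force: 30.0
```

Request:
servo_tool(targets=[[0, 0, -0.2, 0, 28], [0, 0, -0.4, 0, 28], [0, 0, -0.67, 0, 28], [0, 0, -0.67, 0, 28], [0, 0, -0.67, 0, 28]])

```text
time_s: 10.92
tcp_pos: [0.5509, -0.0318, 0.2711]
ee_rot: [[-0.238, 0.971, -0.01], [0.97, 0.238, 0.046], [0.047, 0.001, -0.999]]
wrist_force: [-0.1, 0.7, -1.0]
gripper_width: 0.363
gripper_force: 30.0
```

```bash
cat > where.py <<'E'
from capfit import *
p=np.load('cap.npy');s=r.sense();P=s['tcp_pos'];y=s['ee_rot'][:,1];l=np.array([-y[1],y[0],0]);Q=R(p[3],ti)
pl=P-.0342*l+.0008*y-[0,0,.0782]
print('TCP',P.round(4),'heading l',np.degrees(np.arctan2(l[1],l[0])).round(2),'plunger in cap mm',((Q.T@(pl-p[:3]))*1e3).round(1),'F',s['wrist_force'].round(1),'w',(s['gripper_width']*87).round(2),s['gripper_force'].round(1))
E
python3 where.py
```

```text
Traceback (most recent call last):
  File "where.py", line 4, in <module>
    print('TCP',P.round(4),'heading l',np.degrees(np.arctan2(l[1],l[0])).round(2),'plunger in cap mm',((Q.T@(pl-p[:3]))*1e3).round(1),'F',s['wrist_force'].round(1),'w',(s['gripper_width']*87).round(2),s['gripper_force'].round(1))
                                                                                                                                                                        ^^^^^^^^^^^^^^^^^^^^^^^^^^^^^
AttributeError: 'float' object has no attribute 'round'
```

```bash
sed -i "s/(s\['gripper_width'\]\*87).round(2),s\['gripper_force'\].round(1)/s['gripper_width']*87,s['joints'].round(1)/" where.py; python3 where.py
```

```text
TCP [ 0.5509 -0.0318  0.2711] heading l 103.79 plunger in cap mm [ -7.7 -90.5  69.6] F [-0.1  0.7 -1. ] w 31.569496771977413 [  12.    14.1   -5.4   -2.9  -70.5 -177.3]
```

Request:
servo_tool(targets=[[-0.2, -1, 0.2, 0.1, 28], [-0.4, -2, 0.4, 0.2, 28], [-0.6, -3, 0.4, 0.295, 28], [-0.8, -4, 0.4, 0.295, 28], [-0.8, -4, 0.4, 0.295, 28]])

```text
time_s: 11.33
tcp_pos: [0.5265, -0.1552, 0.2846]
ee_rot: [[-0.507, 0.862, -0.021], [0.861, 0.507, 0.041], [0.046, 0.003, -0.999]]
wrist_force: [1.1, 0.3, -1.6]
gripper_width: 0.364
gripper_force: 30.0
```

```bash
python3 where.py
```

```text
TCP [ 0.5265 -0.1552  0.2846] heading l 120.49 plunger in cap mm [ -34.8 -204.8   99.4] F [ 1.1  0.3 -1.6] w 31.673203327099458 [  -0.8   13.8   -4.    -2.4  -73.4 -148. ]
```

Request:
servo_tool(targets=[[-0.36, -1.1, 0, 0, 28], [-0.7, -2.2, -0.3, 0, 28], [-1.04, -3.3, -0.6, 0, 28], [-1.36, -4.31, -0.9, 0, 28], [-1.36, -4.31, -1.4, 0, 28]])

```text
time_s: 11.75
tcp_pos: [0.4858, -0.285, 0.2431]
ee_rot: [[-0.507, 0.862, -0.018], [0.861, 0.507, 0.039], [0.043, 0.004, -0.999]]
wrist_force: [1.1, 0.8, -1.3]
gripper_width: 0.364
gripper_force: 30.0
```

Request:
servo_tool(targets=[[0, 0, -1.2, 0, 28], [0, 0, -2.4, 0, 28], [0, 0, -3.4, 0, 28], [0, 0, -4.2, 0, 28], [0, 0, -4.6, 0, 28]])

```text
time_s: 12.17
tcp_pos: [0.485, -0.2799, 0.1008]
ee_rot: [[-0.51, 0.86, -0.026], [0.859, 0.51, 0.044], [0.051, 0.0, -0.999]]
wrist_force: [-1.2, 0.8, -2.1]
gripper_width: 0.365
gripper_force: 30.0
```

Request:
servo_tool(targets=[[0, 0, 0, 0, 28], [0, 0, 0, 0, 28], [0, 0, 0, 0, 28], [0, 0, 0, 0, 28], [0, 0, 0, 0, 28]])

```text
time_s: 12.58
tcp_pos: [0.4877, -0.2806, 0.1054]
ee_rot: [[-0.511, 0.859, -0.018], [0.858, 0.511, 0.041], [0.045, 0.005, -0.999]]
wrist_force: [-0.2, 0.1, -1.9]
gripper_width: 0.362
gripper_force: 30.0
```

Request:
servo_tool(targets=[[-0.06, -0.13, -0.1, 0, 28], [-0.06, -0.13, -0.2, 0, 28], [-0.06, -0.13, -0.3, 0, 28], [-0.06, -0.13, -0.38, 0, 28], [-0.06, -0.13, -0.38, 0, 28]])

```text
time_s: 13.0
tcp_pos: [0.4845, -0.2842, 0.0917]
ee_rot: [[-0.51, 0.86, -0.023], [0.859, 0.511, 0.043], [0.048, 0.002, -0.999]]
wrist_force: [0.0, -0.1, -2.1]
gripper_width: 0.365
gripper_force: 30.0
```

Request:
servo_tool(targets=[[0, 0, -0.04, 0, 28], [0, 0, -0.08, 0, 28], [0, 0, -0.08, 0, 28], [0, 0, -0.08, 0, 28], [0, 0, -0.08, 0, 28]])

```text
time_s: 13.42
tcp_pos: [0.4851, -0.2843, 0.0903]
ee_rot: [[-0.511, 0.859, -0.021], [0.858, 0.511, 0.042], [0.047, 0.004, -0.999]]
wrist_force: [-1.4, 0.7, 0.7]
gripper_width: 0.361
gripper_force: 30.0
```

Request:
servo_tool(targets=[[0, 0, 0, 0, 33], [0, 0, 0, 0, 35], [0, 0, 0, 0, 37], [0, 0, 0, 0, 37], [0, 0, 0, 0, 37]])

```text
time_s: 13.83
tcp_pos: [0.4851, -0.2843, 0.09]
ee_rot: [[-0.511, 0.859, -0.021], [0.858, 0.511, 0.042], [0.047, 0.003, -0.999]]
wrist_force: [1.0, -0.3, -1.2]
gripper_width: 0.424
gripper_force: 5.5
```

Request:
servo_tool(targets=[[0, 0, 0.1, 0, 37], [0, 0, 0.4, 0, 37], [0, 0, 1.0, 0, 37], [0, 0, 2.0, 0, 37], [0, 0, 3.0, 0, 37]])

```text
time_s: 14.25
tcp_pos: [0.4845, -0.2842, 0.1812]
ee_rot: [[-0.511, 0.859, -0.023], [0.858, 0.511, 0.042], [0.048, 0.002, -0.999]]
wrist_force: [1.2, -0.0, -1.4]
gripper_width: 0.43
gripper_force: 5.4
```

Request:
servo_tool(targets=[[0, 0, 0, 0.12, 37], [0, 0, 0, 0.24, 37], [0, 0, 0, 0.36, 37], [0, 0, 0, 0.48, 37], [0, 0, 0, 0.6, 37]])

```text
time_s: 14.67
tcp_pos: [0.4851, -0.2844, 0.1812]
ee_rot: [[-0.909, 0.415, -0.04], [0.415, 0.91, 0.022], [0.046, 0.004, -0.999]]
wrist_force: [0.1, 0.2, -0.3]
gripper_width: 0.426
gripper_force: 5.4
```

```bash
python3 - <<'E'
from h import *
import pickle
A=cap('scene');s=r.sense();pickle.dump((A,s),open('put.pkl','wb'))
A0=pickle.load(open('scene0.pkl','rb'))
g=cv2.cvtColor(A['bgr'],cv2.COLOR_BGR2GRAY);g0=cv2.cvtColor(A0['bgr'],cv2.COLOR_BGR2GRAY)
for G in(g0,g): print('\n'.join(' '.join(f'{x:3d}' for x in row) for row in G[268:292,244:270]),'\n')
print(s['tcp_pos'],s['joints'].round(1),s['gripper_width']*87)
E
```

```text
150 150 152 156 157 154 149 145 136 128 124 122 122 122 121 120 122 126 134 143 151 159 164 167 167 166
152 153 155 153 148 139 130 122 116 113 110 107 105 106 105 104 106 109 115 120 127 139 152 162 168 168
156 153 147 138 127 118 111 108 107 107 108 108 107 108 107 105 106 110 116 115 113 118 125 140 156 165
152 141 127 116 111 110 109 109 113 118 126 128 125 121 120 117 119 126 133 129 118 112 112 118 133 149
133 119 111 109 114 119 122 122 126 136 152 161 152 142 139 136 134 138 145 139 127 120 115 116 117 127
113 107 109 119 131 143 148 149 149 156 178 190 179 166 168 162 152 149 150 144 135 130 128 127 119 114
105 109 123 141 159 177 185 185 181 180 195 203 191 184 190 187 179 171 171 164 152 142 137 136 128 116
125 139 155 177 193 205 211 210 204 196 203 202 185 177 184 189 188 188 193 192 182 163 148 140 133 123
165 181 194 206 214 217 216 213 209 204 205 198 171 150 151 157 165 177 191 201 202 191 170 155 141 131
199 212 216 219 217 211 199 196 202 207 210 200 164 127 112 114 121 137 159 183 201 207 198 184 165 144
216 222 222 217 205 185 162 166 193 211 215 204 166 118  96 
[... 3290 characters left out ...]
 65  53  60  80  95  93  89  86  87  88  86  87  86  89 101 133 178 210 222 219 211
222 213 183 137  97  69  56  69  90 101  99  93  90  88  89  86  87  89  97 121 165 201 219 222 215 200
224 218 199 164 120  84  65  74  93 103  99  94  89  89  89  90  95 105 124 157 193 215 222 218 206 182
225 222 213 192 159 118  85  75  82  89  92  92  92  92  95 106 123 145 170 193 212 220 219 208 184 152
224 224 221 213 193 159 117  85  78  85  95 103 112 119 128 147 171 191 205 215 219 215 204 181 150 119
222 223 223 221 214 192 151 115 105 117 132 144 158 170 179 192 208 216 218 217 210 196 173 144 116 101 

[ 0.48521118 -0.28429728  0.18104933] [-14.2  20.1 -11.2  -0.7 -61.2 -99.7] 36.936395097171484
```

Request:
servo_tool(targets=[[0.2, -0.3, 0, 0.12, 37], [0.4, -0.6, 0, 0.24, 37], [0.6, -0.9, 0, 0.36, 37], [0.8, -1.2, 0, 0.48, 37], [1.0, -1.5, 0, 0.6, 37]])

```text
time_s: 15.13
tcp_pos: [0.5154, -0.3297, 0.1808]
ee_rot: [[-0.985, -0.168, -0.046], [-0.168, 0.986, -0.005], [0.047, 0.003, -0.999]]
wrist_force: [-0.2, 0.3, -1.6]
gripper_width: 0.428
gripper_force: 5.4
```

Request:
servo_tool(targets=[[0.09, -0.22, 0, 0.12, 37], [0.09, -0.22, 0, 0.24, 37], [0.09, -0.22, 0, 0.36, 37], [0.09, -0.22, 0, 0.48, 37], [0.09, -0.22, 0, 0.6, 37]])

```text
time_s: 15.55
tcp_pos: [0.5178, -0.336, 0.1807]
ee_rot: [[-0.718, -0.695, -0.036], [-0.695, 0.719, -0.031], [0.047, 0.003, -0.999]]
wrist_force: [-0.8, -0.0, -1.1]
gripper_width: 0.428
gripper_force: 5.4
```

Request:
servo_tool(targets=[[0, 0, 0, 0.12, 37], [0, 0, 0, 0.24, 37], [0, 0, 0, 0.36, 37], [0, 0, 0, 0.48, 37], [0, 0, 0, 0.6, 37]])

```text
time_s: 15.97
tcp_pos: [0.5178, -0.3359, 0.1808]
ee_rot: [[-0.2, -0.98, -0.012], [-0.979, 0.2, -0.046], [0.047, 0.003, -0.999]]
wrist_force: [0.2, 0.6, 0.5]
gripper_width: 0.424
gripper_force: 5.4
```

Request:
servo_tool(targets=[[0, 0, 0, 0.12, 37], [0, 0, 0, 0.24, 37], [0, 0, 0, 0.36, 37], [0, 0, 0, 0.48, 37], [0, 0, 0, 0.6, 37]])

```text
time_s: 16.38
tcp_pos: [0.5178, -0.3359, 0.1808]
ee_rot: [[0.388, -0.922, 0.016], [-0.921, -0.388, -0.045], [0.048, 0.003, -0.999]]
wrist_force: [-0.5, -0.5, -1.0]
gripper_width: 0.428
gripper_force: 5.4
```

Request:
servo_tool(targets=[[0, 0, -0.3, 0.1, 37], [0, 0, -0.6, 0.142, 37], [0, 0, -1.0, 0.142, 37], [0, 0, -1.4, 0.142, 37], [0, 0, -1.4, 0.142, 37]])

```text
time_s: 16.8
tcp_pos: [0.5162, -0.3352, 0.1361]
ee_rot: [[0.509, -0.861, 0.017], [-0.86, -0.509, -0.04], [0.043, 0.006, -0.999]]
wrist_force: [-1.0, 0.5, -1.4]
gripper_width: 0.429
gripper_force: 5.4
```

```bash
python3 where.py; python3 - <<'E'
from h import *
import pickle
A=cap('scene');s=r.sense();pickle.dump((A,s),open('flip.pkl','wb'));P=s['tcp_pos'];Rm=s['ee_rot'];y=Rm[:,1];x=Rm[:,0];l=np.array([-y[1],y[0],0])
tip=P-.0324*l+.0015*y-[0,0,.0830]
print(Rm.round(3).tolist(),l,'tip',tip,proj(A,tip))
g=cv2.cvtColor(A['bgr'],cv2.COLOR_BGR2GRAY)
print('\n'.join(' '.join(f'{x:3d}' for x in row) for row in g[254:284,238:268]))
E
```

```text
TCP [ 0.5162 -0.3352  0.1361] heading l -59.4 plunger in cap mm [-165.3 -315.6    0.6] F [-1.   0.5 -1.4] w 37.29817356267601 [-17.   25.3 -11.4   2.4 -51.8  46.2]
[[0.51, -0.86, 0.019], [-0.859, -0.51, -0.041], [0.045, 0.005, -0.999]] [ 0.50985966 -0.86024306  0.        ] tip [ 0.49918348 -0.30855399  0.05445109] [251.4156891  270.58646536]
 47  85 115 132 138 138 136 134 131 127 121 115 112 112  99  67  33  17  19  45  82 108 117 120 124 132 142 148 151 153
 53  93 120 131 136 136 132 130 127 124 118 109 103 101  94  68  33  15  20  56 101 127 136 139 139 143 147 150 153 155
 54  93 117 126 132 133 131 128 126 123 117 110 102  94  83  59  33  17  22  62 109 134 142 144 145 147 150 152 154 154
 52  87 107 119 128 133 132 132 132 128 123 114 104  90  73  52  30  17  22  61 108 134 142 145 148 150 151 152 154 154
 43  74  97 113 127 138 141 142 142 138 132 124 112  93  71  50  30  18  21  56 100 130 143 147 150 152 154 154 155 154
 35  62  87 112 132 144 149 149 148 145 141 136 125 103  75  51  31  18  19  47  92 128 144 150 152 154 155 155 155 155
 30  51  79 106 130 146 151 151 148 
[... 2143 characters left out ...]
 200 216 222 222 218 204 183 167 179 203 216 220 208 163 113  94  92  95 102 118 145 179 203 213 209
166 153 146 170 199 216 222 224 219 205 177 145 137 169 202 217 220 210 166 114  91  89  89  89  95 110 145 185 211 219
160 150 159 190 213 222 224 222 212 184 143 111 124 170 203 215 219 208 165 114  92  88  88  89  89  94 114 158 200 219
159 152 174 203 219 224 224 218 200 160 116  95 121 172 201 210 211 196 154 109  91  88  88  88  88  89 100 138 188 216
163 162 188 212 222 224 223 214 184 137 101  88 114 160 183 188 184 168 133 101  89  87  87  89  87  87  95 127 181 213
167 174 200 217 223 223 222 209 168 120  91  81  94 127 144 148 143 129 107  92  88  88  87  88  88  88  94 127 180 212
```

Request:
servo_tool(targets=[[0, 0, -0.4, 0, 37], [0, 0, -0.8, 0, 37], [0, 0, -1.2, 0, 37], [0, 0, -1.45, 0, 37], [0, 0, -1.55, 0, 37]])

```text
time_s: 17.27
tcp_pos: [0.5176, -0.3358, 0.0913]
ee_rot: [[0.51, -0.86, 0.02], [-0.859, -0.511, -0.042], [0.047, 0.004, -0.999]]
wrist_force: [0.1, 0.3, -1.2]
gripper_width: 0.425
gripper_force: 5.4
```

Request:
servo_tool(targets=[[0, 0, -0.04, 0, 37], [0, 0, -0.04, 0, 37], [0, 0, -0.04, 0, 37], [0, 0, -0.04, 0, 37], [0, 0, -0.04, 0, 37]])

```text
time_s: 17.68
tcp_pos: [0.5181, -0.336, 0.091]
ee_rot: [[0.511, -0.859, 0.022], [-0.858, -0.512, -0.043], [0.048, 0.003, -0.999]]
wrist_force: [0.8, -0.5, -1.5]
gripper_width: 0.424
gripper_force: 5.4
```

Request:
servo_tool(targets=[[0, 0, 0, 0, 34], [0, 0, 0, 0, 32], [0, 0, 0, 0, 30], [0, 0, 0, 0, 28], [0, 0, 0, 0, 28]])

```text
time_s: 18.1
tcp_pos: [0.5179, -0.3359, 0.0905]
ee_rot: [[0.511, -0.859, 0.021], [-0.858, -0.512, -0.042], [0.047, 0.003, -0.999]]
wrist_force: [-0.1, 0.6, -1.3]
gripper_width: 0.362
gripper_force: 30.0
```

Request:
servo_tool(targets=[[0, 0, 0, 0, 28], [0, 0, 0, 0, 28], [0, 0, 0.1, 0, 28], [0, 0, 0.3, 0, 28], [0, 0, 0.6, 0, 28]])

```text
time_s: 18.52
tcp_pos: [0.5171, -0.3356, 0.1081]
ee_rot: [[0.511, -0.859, 0.019], [-0.858, -0.511, -0.041], [0.045, 0.005, -0.999]]
wrist_force: [-0.1, -1.4, -0.9]
gripper_width: 0.366
gripper_force: 30.0
```

Request:
servo_tool(targets=[[0, 0, 1, 0, 28], [0, 0, 2, 0, 28], [0, 0, 3, 0, 28], [0, 0, 4, 0, 28], [0, 0, 5, 0, 28]])

```text
time_s: 18.93
tcp_pos: [0.5175, -0.3358, 0.2611]
ee_rot: [[0.511, -0.859, 0.022], [-0.858, -0.512, -0.043], [0.048, 0.003, -0.999]]
wrist_force: [0.8, -0.1, -1.9]
gripper_width: 0.36
gripper_force: 30.0
```

Request:
servo_tool(targets=[[0, 0, 0.9, 0, 28], [0, 0, 0.9, 0, 28], [0, 0, 0.9, 0, 28], [0, 0, 0.9, 0, 28], [0, 0, 0.9, 0, 28]])

```text
time_s: 19.35
tcp_pos: [0.517, -0.3354, 0.284]
ee_rot: [[0.511, -0.859, 0.018], [-0.858, -0.511, -0.041], [0.044, 0.005, -0.999]]
wrist_force: [-0.0, 0.0, -1.3]
gripper_width: 0.365
gripper_force: 30.0
```

```bash
python3 - <<'E'
from h import *
import pickle
A=cap('scene');s=r.sense();pickle.dump((A,s),open('held2.pkl','wb'));P=s['tcp_pos'];y=s['ee_rot'][:,1];l=np.array([-y[1],y[0],0]);l/=np.linalg.norm(l)
d=P-.0306*l+.0008*y-[0,0,.0795]
print(P,s['gripper_width']*87,s['joints'].round(1),np.degrees(np.arctan2(l[1],l[0])))
for n,k in(('ctr',0),('nose',.032),('tail',-.028)): print(n,proj(A,d-k*l).round(1))
g=cv2.cvtColor(A['bgr'],cv2.COLOR_BGR2GRAY);u,v=proj(A,d).astype(int)
print(u,v);hs=cv2.cvtColor(A['bgr'],cv2.COLOR_BGR2HSV)[...,1]
print('\n'.join(' '.join(f'{x:3d}' for x in row) for row in hs[v-14:v+14,u-13:u+14]))
E
```

```text
[ 0.51705712 -0.3355337   0.28384085] 31.38742189908808 [-17.   18.6   0.9   2.1 -70.6  47.1] -59.237736230397495
ctr [245.5 233.5]
nose [246.9 225.4]
tail [244.2 240.9]
245 233
 38  43  79 132 166 178 182 181 181 182 179 177 165 133  89  50  28  81 174 187 187 184 183 182 182 182 183
 50  40  67 114 157 176 180 181 181 181 179 179 172 150 113  62  26  90 165 187 187 185 183 183 183 183 183
 75  43  55  95 143 170 179 181 181 180 180 179 177 161 132  95  24  75 163 186 187 183 182 182 184 184 184
103  42  46  77 126 162 177 182 180 181 180 180 179 167 146 105  59  97 174 185 185 184 183 184 184 183 183
131  47  43  61 107 151 173 178 181 180 180 179 179 171 149 119  77 112 178 185 184 184 183 183 183 183 183
142  57  47  53  91 139 168 178 179 180 181 179 175 161 137 109  81 128 183 186 184 183 183 181 183 182 181
166 122  94  75  80 124 158 170 174 177 179 179 164 133 102  80  60 122 182 186 184 184 181 182 182 182 182
185 177 153 119  85 103 134 146 153 167 176 175 147  99  67  52  50 111 170 182 183 181 181 181 181 182 183
187 186 176 151 108  81  92 100 115 145 167 164 126  77  5
[... 1401 characters left out ...]
 143 173 181 183 183 183 183 183 183 183 181 182 180
184 183 183 184 185 184 185 183 184 179 164 135 106 116 152 174 182 183 185 184 184 183 182 181 182 182 181
183 184 183 183 184 184 185 185 182 181 174 161 151 154 170 179 183 183 184 183 183 182 182 182 181 181 182
183 183 184 184 184 184 184 184 184 184 182 178 177 178 181 182 183 183 183 182 182 181 182 181 180 180 180
183 184 184 184 183 185 185 185 185 184 184 184 183 184 183 183 183 183 182 182 181 181 181 181 180 181 180
184 184 184 183 184 184 183 184 186 184 185 185 184 182 183 183 183 182 182 181 182 181 180 181 182 181 181
185 183 184 183 184 185 186 185 185 185 185 184 185 182 183 183 183 182 181 182 182 182 181 180 181 181 182
```

```bash
cat > w2.py <<'E'
from capfit import *
p=np.load('cap.npy');p[3]=np.radians(10.7);s=r.sense();P=s['tcp_pos'];y=s['ee_rot'][:,1];l=np.array([-y[1],y[0],0]);l/=np.linalg.norm(l);Q=R(p[3],ti)
pl=P-.0306*l+.0008*y-[0,0,.0795]
print('TCP',P.round(4),'head',np.degrees(np.arctan2(l[1],l[0])).round(2),'plunger in cap mm',((Q.T@(pl-p[:3]))*1e3).round(1),'F',s['wrist_force'].round(1),'w',s['gripper_width']*87,s['joints'].round(0))
L=-Q[:,1];Y=np.array([L[1],-L[0],0])
for h in(.010,.014,.030,.065):
    T=p[:3]+Q@[0,0,h]+.0306*L-.0008*Y+[0,0,.0795]; print(h,T.round(4),((T-P)/.03).round(2))
print('n units per 3mm',(Q[:,2]*.1).round(3))
E
python3 w2.py
```

```text
TCP [ 0.5171 -0.3355  0.2838] head -59.24 plunger in cap mm [ -93.2 -320.3  128.1] F [ 0.7 -0.4 -1.6] w 31.38742189908808 [-17.  19.   1.   2. -71.  47.]
0.01 [0.5831 0.0008 0.2233] [ 2.2  11.21 -2.02]
0.014 [5.812e-01 4.000e-04 2.269e-01] [ 2.14 11.2  -1.9 ]
0.03 [ 0.5739 -0.001   0.241 ] [ 1.89 11.15 -1.43]
0.065 [ 0.5577 -0.004   0.2719] [ 1.36 11.05 -0.4 ]
n units per 3mm [-0.046 -0.009  0.088]
```

Request:
servo_tool(targets=[[0.2, 1.2, 0.1, -0.1, 28], [0.4, 2.5, 0.2, -0.2, 28], [0.6, 3.8, 0.2, -0.3, 28], [0.7, 5.1, 0.2, -0.347, 28], [0.8, 6.4, 0.2, -0.347, 28]])

```text
time_s: 19.82
tcp_pos: [0.5413, -0.1422, 0.2901]
ee_rot: [[0.187, -0.982, 0.003], [-0.981, -0.187, -0.047], [0.047, 0.006, -0.999]]
wrist_force: [0.7, 0.4, -1.0]
gripper_width: 0.365
gripper_force: 30.0
```

Request:
servo_tool(targets=[[0.1, 1.2, 0, 0, 28], [0.2, 2.4, 0, 0, 28], [0.4, 3.6, 0, 0, 28], [0.5, 4.5, 0, 0, 28], [0.56, 4.65, -0.1, 0, 28]])

```text
time_s: 20.23
tcp_pos: [0.559, -0.0007, 0.2877]
ee_rot: [[0.193, -0.981, 0.005], [-0.98, -0.193, -0.047], [0.047, 0.004, -0.999]]
wrist_force: [1.2, -0.1, -1.4]
gripper_width: 0.363
gripper_force: 30.0
```

Request:
servo_tool(targets=[[0, 0, -0.2, 0, 28], [0, 0, -0.4, 0, 28], [0, 0, -0.5, 0, 28], [0, 0, -0.5, 0, 28], [0, 0, -0.5, 0, 28]])

```text
time_s: 20.65
tcp_pos: [0.5583, -0.0057, 0.273]
ee_rot: [[0.187, -0.982, 0.004], [-0.981, -0.187, -0.047], [0.047, 0.005, -0.999]]
wrist_force: [0.2, -0.2, -1.0]
gripper_width: 0.363
gripper_force: 30.0
```

```bash
python3 w2.py
```

```text
TCP [ 0.5583 -0.0057  0.273 ] head -79.22 plunger in cap mm [ 0.7 -1.7 65.9] F [ 0.2 -0.2 -1. ] w 31.547899853693536 [ 17.  14.  -7.   3. -69.  -8.]
0.01 [0.5831 0.0008 0.2233] [ 0.83  0.21 -1.66]
0.014 [5.812e-01 4.000e-04 2.269e-01] [ 0.77  0.2  -1.54]
0.03 [ 0.5739 -0.001   0.241 ] [ 0.52  0.16 -1.07]
0.065 [ 0.5577 -0.004   0.2719] [-0.02  0.05 -0.04]
n units per 3mm [-0.046 -0.009  0.088]
```

Request:
servo_tool(targets=[[0.13, 0.04, -0.26, 0, 28], [0.26, 0.08, -0.52, 0, 28], [0.39, 0.12, -0.78, 0, 28], [0.52, 0.16, -1.0, 0, 28], [0.52, 0.16, -1.07, 0, 28]])

```text
time_s: 21.07
tcp_pos: [0.5742, 0.0005, 0.2391]
ee_rot: [[0.189, -0.982, 0.003], [-0.981, -0.189, -0.047], [0.047, 0.006, -0.999]]
wrist_force: [-0.9, -0.2, -2.4]
gripper_width: 0.362
gripper_force: 30.0
```

```bash
python3 w2.py; python3 - <<'E'
from h import *
A=cap('scene');B=cap('top')
a=cv2.resize(A['bgr'][150:210,300:360],None,fx=10,fy=10,interpolation=cv2.INTER_CUBIC)
b=cv2.resize(B['bgr'][165:225,280:300+40],None,fx=10,fy=10,interpolation=cv2.INTER_CUBIC)
cv2.imwrite('pics/t7.png',cv2.resize(np.hstack([a,b[:,:200]]),None,fx=1,fy=1))
E
```

```text
TCP [5.742e-01 5.000e-04 2.391e-01] head -79.12 plunger in cap mm [-0.4  1.4 28.1] F [-0.9 -0.2 -2.4] w 31.516048960293826 [ 18.  17.  -8.   3. -66.  -8.]
0.01 [0.5831 0.0008 0.2233] [ 0.3   0.01 -0.53]
0.014 [5.812e-01 4.000e-04 2.269e-01] [ 0.23 -0.   -0.41]
0.03 [ 0.5739 -0.001   0.241 ] [-0.01 -0.05  0.06]
0.065 [ 0.5577 -0.004   0.2719] [-0.55 -0.15  1.09]
n units per 3mm [-0.046 -0.009  0.088]
```

View pics/t7.png

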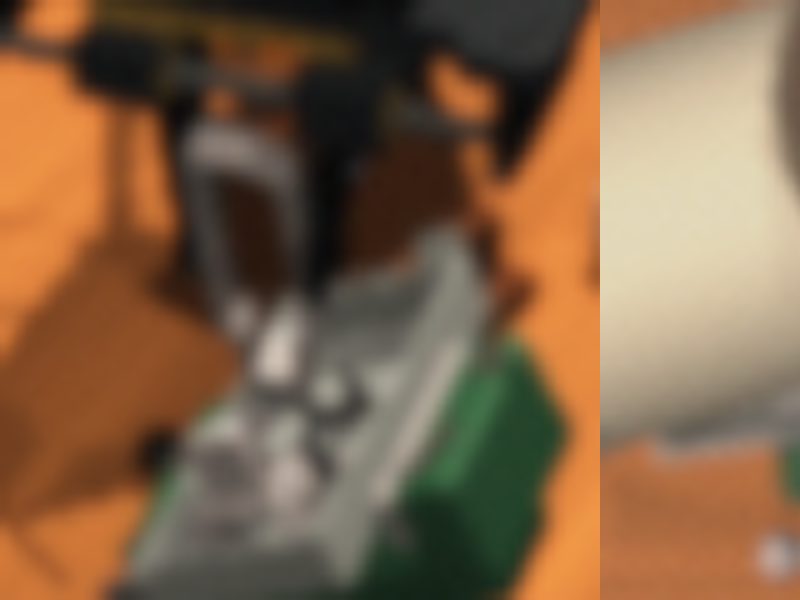

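Request:
servo_tool(targets=[[0.06, -0.02, -0.12, 0, 28], [0.11, -0.02, -0.21, 0, 28], [0.16, -0.02, -0.3, 0, 28], [0.2, -0.02, -0.36, 0, 28], [0.2, -0.02, -0.36, 0, 28]])

```text
time_s: 21.58
tcp_pos: [0.5802, -0.0002, 0.23]
ee_rot: [[0.189, -0.982, 0.005], [-0.981, -0.189, -0.047], [0.047, 0.004, -0.999]]
wrist_force: [0.0, 0.5, -2.5]
gripper_width: 0.365
gripper_force: 30.0
```

```bash
python3 w2.py
```

```text
TCP [ 5.802e-01 -2.000e-04  2.300e-01] head -79.12 plunger in cap mm [ 0.3 -0.4 17.4] F [ 0.   0.5 -2.5] w 31.772207873372565 [ 17.  18.  -8.   3. -64.  -8.]
0.01 [0.5831 0.0008 0.2233] [ 0.1   0.03 -0.22]
0.014 [5.812e-01 4.000e-04 2.269e-01] [ 0.04  0.02 -0.1 ]
0.03 [ 0.5739 -0.001   0.241 ] [-0.21 -0.03  0.37]
0.065 [ 0.5577 -0.004   0.2719] [-0.75 -0.13  1.4 ]
n units per 3mm [-0.046 -0.009  0.088]
```

Request:
servo_tool(targets=[[0.023, 0, -0.044, 0, 28], [0.046, 0, -0.088, 0, 28], [0.07, 0, -0.13, 0, 28], [0.07, 0, -0.13, 0, 28], [0.07, 0, -0.13, 0, 28]])

```text
time_s: 22.0
tcp_pos: [0.5822, -0.0002, 0.2265]
ee_rot: [[0.189, -0.982, 0.005], [-0.981, -0.189, -0.047], [0.047, 0.004, -0.999]]
wrist_force: [0.2, -1.2, -1.0]
gripper_width: 0.363
gripper_force: 30.0
```

Request:
servo_tool(targets=[[0.012, 0, -0.022, 0, 28], [0.023, 0, -0.044, 0, 28], [0.035, 0, -0.066, 0, 28], [0.035, 0, -0.066, 0, 28], [0.035, 0, -0.066, 0, 28]])

```text
time_s: 22.42
tcp_pos: [0.5833, -0.0002, 0.2246]
ee_rot: [[0.189, -0.982, 0.005], [-0.981, -0.189, -0.047], [0.047, 0.004, -0.999]]
wrist_force: [-0.3, 0.4, -1.6]
gripper_width: 0.363
gripper_force: 30.0
```

```bash
python3 w2.py
```

```text
TCP [ 5.833e-01 -2.000e-04  2.246e-01] head -79.12 plunger in cap mm [ 0.5 -1.  11.1] F [-0.3  0.4 -1.6] w 31.62232243263481 [ 17.  19.  -8.   3. -64.  -8.]
0.01 [0.5831 0.0008 0.2233] [-0.01  0.03 -0.04]
0.014 [5.812e-01 4.000e-04 2.269e-01] [-0.07  0.02  0.08]
0.03 [ 0.5739 -0.001   0.241 ] [-0.31 -0.03  0.55]
0.065 [ 0.5577 -0.004   0.2719] [-0.85 -0.13  1.58]
n units per 3mm [-0.046 -0.009  0.088]
```

Request:
servo_tool(targets=[[0.012, 0.01, -0.022, 0, 28], [0.023, 0.01, -0.044, 0, 28], [0.035, 0.01, -0.066, 0, 28], [0.035, 0.01, -0.066, 0, 28], [0.035, 0.01, -0.066, 0, 28]])

```text
time_s: 22.83
tcp_pos: [0.5843, 0.0001, 0.2226]
ee_rot: [[0.189, -0.982, 0.005], [-0.981, -0.189, -0.047], [0.047, 0.004, -0.999]]
wrist_force: [0.4, 0.2, -1.6]
gripper_width: 0.364
gripper_force: 30.0
```

```bash
python3 w2.py|head -1
```

```text
TCP [5.843e-01 1.000e-04 2.226e-01] head -79.12 plunger in cap mm [ 0.5 -0.9  8.8] F [ 0.4  0.2 -1.6] w 31.663922537283415 [ 17.  19.  -8.   3. -64.  -8.]
```

Request:
servo_tool(targets=[[0.012, 0.01, -0.022, 0, 28], [0.023, 0.01, -0.044, 0, 28], [0.035, 0.01, -0.066, 0, 28], [0.035, 0.01, -0.066, 0, 28], [0.035, 0.01, -0.066, 0, 28]])

```text
time_s: 23.25
tcp_pos: [0.5854, 0.0004, 0.2206]
ee_rot: [[0.189, -0.982, 0.005], [-0.981, -0.189, -0.047], [0.047, 0.004, -0.999]]
wrist_force: [0.1, 0.6, -1.2]
gripper_width: 0.364
gripper_force: 30.0
```

```bash
python3 w2.py|head -1
```

```text
TCP [5.854e-01 4.000e-04 2.206e-01] head -79.11 plunger in cap mm [ 0.6 -0.8  6.6] F [ 0.1  0.6 -1.2] w 31.698113653803787 [ 17.  19.  -8.   3. -63.  -8.]
```

Request:
servo_tool(targets=[[0.012, 0, -0.022, 0, 28], [0.023, 0, -0.044, 0, 28], [0.035, 0, -0.066, 0, 28], [0.035, 0, -0.066, 0, 28], [0.035, 0, -0.066, 0, 28]])

```text
time_s: 23.67
tcp_pos: [0.5862, 0.0001, 0.2195]
ee_rot: [[0.189, -0.982, 0.005], [-0.981, -0.189, -0.048], [0.048, 0.004, -0.999]]
wrist_force: [-2.8, -0.6, 5.5]
gripper_width: 0.364
gripper_force: 30.0
```

```bash
python3 w2.py|head -1
```

```text
TCP [5.862e-01 1.000e-04 2.195e-01] head -79.11 plunger in cap mm [ 0.7 -1.3  5.3] F [-2.8 -0.6  5.5] w 31.66434200412901 [ 17.  19.  -8.   3. -63.  -8.]
```

Request:
servo_tool(targets=[[-0.023, 0, 0.05, 0, 28], [-0.023, 0, 0.05, 0, 28], [-0.023, 0, 0.05, 0, 33], [-0.023, 0, 0.05, 0, 34], [-0.023, 0, 0.05, 0, 34.5]])

```text
time_s: 24.08
tcp_pos: [0.5854, 0.0004, 0.2196]
ee_rot: [[0.189, -0.982, 0.004], [-0.981, -0.189, -0.047], [0.047, 0.005, -0.999]]
wrist_force: [-1.7, 0.4, -0.1]
gripper_width: 0.391
gripper_force: 5.4
```

Request:
servo_tool(targets=[[0, 0, 0, 0, 34.5], [0, 0, 0, 0, 34.5], [0, 0, 0, 0, 34.5], [0, 0, 0, 0, 34.5], [0, 0, 0, 0, 34.5]])

```text
time_s: 24.5
tcp_pos: [0.5857, 0.0004, 0.2202]
ee_rot: [[0.189, -0.982, 0.005], [-0.981, -0.189, -0.047], [0.047, 0.004, -0.999]]
wrist_force: [-1.3, -0.3, 0.6]
gripper_width: 0.4
gripper_force: 5.2
```

```bash
python3 w2.py|head -1;python3 - <<'E'
from h import *
A=cap('scene')
g=cv2.cvtColor(A['bgr'],cv2.COLOR_BGR2GRAY)
print('\n'.join(' '.join(f'{x:3d}' for x in row) for row in g[176:204,314:346]))
import pickle; pickle.dump((A,r.sense()),open('rel.pkl','wb'))
E
```

```text
TCP [5.857e-01 4.000e-04 2.202e-01] head -79.11 plunger in cap mm [ 0.6 -0.8  6.1] F [-1.3 -0.3  0.6] w 34.77261752086954 [ 17.  19.  -8.   3. -63.  -8.]
 70  65  61  60  55  42  26  31  51  56  48  37  28  28  27  31  42  57  64  53  33  17  12  20  43  67  81  89  98 105 120 132
 66  57  51  53  52  40  26  31  47  57  50  39  29  28  29  33  41  56  64  54  36  19  13  27  53  77  86  87  92 103 123 134
 65  51  43  44  43  34  22  27  44  56  54  42  33  34  42  49  56  63  65  55  35  17  13  29  55  73  79  80  87 105 126 132
 71  59  46  41  36  30  21  24  41  56  56  45  37  47  67  77  77  75  66  52  32  16  15  29  52  68  73  77  89 114 129 130
 82  73  61  51  43  32  21  23  38  55  57  47  46  67  91  96  88  78  67  49  27  15  14  29  52  66  72  80 100 123 132 130
 90  87  80  71  60  44  27  23  36  52  58  54  61  88 104  99  89  78  65  47  27  14  15  34  58  72  80  91 113 129 131 129
 93  92  90  87  76  60  42  33  39  53  59  61  78 101 104  93  85  79  69  49  28  16  20  43  67  83  93 108 123 130 130 129
 93  94  94  92  86  75  61  52  53  59  62  69  9
[... 1937 characters left out ...]
 104  95 114 128 130 133 148 156 132  95  73  67  70  75  71
 93  89  97 112 123 132 131 117 103 103 118 143 165 174 165 148 127 107 109 125 131 130 131 143 143 113  76  57  52  52  56  55
108 102 108 116 121 133 136 123 111 111 125 142 153 153 148 137 120 106 113 126 129 128 126 124 114  88  58  43  40  39  41  45
110 107 115 116 115 122 122 112 106 107 116 126 127 125 128 128 117 109 114 123 126 126 120 105  89  69  52  40  36  34  35  40
108 114 120 113 107 106 102  97  97  97 109 122 118 113 114 116 109 106 115 123 126 125 116  94  75  65  54  42  35  34  34  38
112 122 121 111 103  97  93  90  91  97 116 130 123 109 105 101  95  98 111 123 126 123 110  84  67  65  60  46  36  33  35  35
```

Request:
servo_tool(targets=[[-0.04, 0, 0.02, 0, 35.5], [-0.04, 0, 0.05, 0, 36.2], [-0.04, 0, 0.08, 0, 36.5], [-0.04, 0, 0.12, 0, 36.5], [-0.04, 0, 0.16, 0, 36.5]])

```text
time_s: 24.97
tcp_pos: [0.5849, 0.0006, 0.2252]
ee_rot: [[0.189, -0.982, 0.006], [-0.981, -0.189, -0.047], [0.047, 0.003, -0.999]]
wrist_force: [0.4, 0.4, -1.4]
gripper_width: 0.421
gripper_force: 5.7
```

Request:
servo_tool(targets=[[0, 0, 0.1, 0, 36.5], [0, 0, 0.3, 0, 36.5], [0, 0, 0.6, 0, 36.5], [0, 0, 0.9, 0, 36.5], [0, 0, 1.2, 0, 36.5]])

```text
time_s: 25.38
tcp_pos: [0.5848, 0.0004, 0.2625]
ee_rot: [[0.189, -0.982, 0.007], [-0.981, -0.189, -0.047], [0.047, 0.002, -0.999]]
wrist_force: [0.5, -0.2, -0.9]
gripper_width: 0.422
gripper_force: 5.6
```

Request:
servo_tool(targets=[[0, 0, 0.7, 0, 36.5], [0, 0, 1.4, 0, 36.5], [0, 0, 2, 0, 36.5], [0, 0, 2, 0, 36.5], [0, 0, 2, 0, 36.5]])

```text
time_s: 25.8
tcp_pos: [0.5849, 0.0006, 0.3227]
ee_rot: [[0.189, -0.982, 0.009], [-0.981, -0.189, -0.046], [0.046, -0.0, -0.999]]
wrist_force: [-0.8, 0.3, -1.4]
gripper_width: 0.419
gripper_force: 5.6
```

```bash
python3 w2.py|head -1;python3 - <<'E'
from h import *
A=cap('scene')
g=cv2.cvtColor(A['bgr'],cv2.COLOR_BGR2GRAY)
print('\n'.join(' '.join(f'{x:3d}' for x in row) for row in g[178:204,314:346]))
import pickle; pickle.dump((A,r.sense()),open('rel2.pkl','wb'))
E
```

```text
TCP [0.5849 0.0006 0.3227] head -79.12 plunger in cap mm [48.1 -0.5 96.9] F [-0.8  0.3 -1.4] w 36.43164194257179 [ 17.  15.   1.   3. -76.  -7.]
 66  51  44  44  45  41  35  31  29  26  26  27  28  34  43  50  56  61  66  73  76  77  80  87  90  87  82  80  86 105 126 132
 72  58  46  42  39  37  35  33  31  29  28  27  33  48  69  79  79  77  79  84  83  80  79  82  82  78  75  76  90 114 129 131
 83  74  62  52  43  38  35  34  34  31  32  32  43  70  98 100  90  82  79  80  79  78  76  76  75  73  73  81 100 122 132 130
 90  87  80  72  61  50  43  37  35  35  35  40  60  94 114 107  92  81  77  77  77  78  78  77  77  77  80  93 113 129 131 128
 93  92  91  87  80  69  59  49  42  38  39  49  79 112 119 104  89  82  79  79  82  85  85  85  84  86  93 107 123 131 130 129
 94  94  95  93  88  83  76  67  57  48  46  63  95 120 120 104  91  88  88  89  92  96  96  95  94  95 104 119 129 132 133 135
 94  95  94  93  91  87  84  78  73  65  65  85 110 123 120 104  96  98 101 102 101 103 102 101  99 101 112 126 131 133 143 149
 95  95  94  91  90  86  86  83  83  81  90 110 123 127 119
[... 1672 characters left out ...]
 117 103 115 129 131 134 147 156 132  95  74  67  71  76  71
 94  90  98 113 124 131 132 117 103 103 117 143 165 173 166 149 132 116 116 130 133 130 131 143 142 114  76  56  52  52  55  56
108 102 109 116 121 133 137 123 111 114 127 143 154 154 147 139 125 119 128 135 131 127 126 125 114  87  58  44  39  39  41  45
110 108 116 116 114 123 122 113 110 114 120 124 125 126 130 132 129 131 136 135 129 126 120 105  88  68  51  38  36  35  37  39
108 114 119 113 106 105 101  98 104 112 116 115 112 113 121 129 130 134 134 131 128 125 115  93  75  65  54  42  36  33  35  38
112 121 120 111 103  99  94  95 105 115 120 119 116 113 115 119 120 122 124 126 127 124 109  84  67  65  59  47  36  35  33  35
```

Request:
servo_tool(targets=[[-0.8, 1.0, 0, -0.12, 36.5], [-1.6, 2.0, 0, -0.24, 36.5], [-2.4, 3.0, 0, -0.36, 36.5], [-3.2, 4.0, 0, -0.48, 36.5], [-4.0, 5.0, 0, -0.6, 36.5]])

```text
time_s: 26.27
tcp_pos: [0.4662, 0.1471, 0.3196]
ee_rot: [[-0.381, -0.924, -0.024], [-0.923, 0.382, -0.043], [0.049, 0.005, -0.999]]
wrist_force: [0.0, 0.4, -0.2]
gripper_width: 0.421
gripper_force: 5.6
```

Request:
servo_tool(targets=[[-0.6, 1.0, 0, -0.12, 36.5], [-1.2, 2.0, 0, -0.24, 36.5], [-1.8, 3.0, 0, -0.36, 36.5], [-2.4, 4.0, 0, -0.48, 36.5], [-2.63, 4.48, 0, -0.6, 36.5]])

```text
time_s: 26.68
tcp_pos: [0.3869, 0.2827, 0.3198]
ee_rot: [[-0.831, -0.554, -0.043], [-0.554, 0.832, -0.024], [0.049, 0.004, -0.999]]
wrist_force: [1.0, -0.7, -0.9]
gripper_width: 0.422
gripper_force: 5.6
```

Request:
servo_tool(targets=[[0, 0, 0, -0.12, 36.5], [0, 0, 0, -0.24, 36.5], [0, 0, 0, -0.36, 36.5], [0, 0, 0, -0.48, 36.5], [0, 0, 0, -0.6, 36.5]])

```text
time_s: 27.1
tcp_pos: [0.3886, 0.2805, 0.3196]
ee_rot: [[-0.999, 0.015, -0.049], [0.014, 1.0, 0.002], [0.049, 0.001, -0.999]]
wrist_force: [-0.2, 0.6, 0.2]
gripper_width: 0.419
gripper_force: 5.6
```

Request:
servo_tool(targets=[[0, 0, 0, -0.1, 36.5], [0, 0, -0.8, -0.202, 36.5], [0, 0, -1.6, -0.202, 36.5], [0, 0, -2.4, -0.202, 36.5], [0, 0, -2.4, -0.202, 36.5]])

```text
time_s: 27.52
tcp_pos: [0.3863, 0.2781, 0.2433]
ee_rot: [[-0.976, 0.21, -0.055], [0.21, 0.978, 0.005], [0.054, -0.007, -0.998]]
wrist_force: [-1.2, 0.0, -1.5]
gripper_width: 0.421
gripper_force: 5.6
```

```bash
cat > slot.py <<'E'
from h import *
s=r.sense();P=s['tcp_pos'];y=s['ee_rot'][:,1];l=np.array([-y[1],y[0],0]);l/=np.linalg.norm(l)
F=np.array([.4328,.2735,.1174]);L=np.array([-.971,.238,0]);a=.438*L+[0,0,.899];b=-.899*L+[0,0,.438]
d=P-F;print('TCP',P.round(4),'head',np.degrees(np.arctan2(l[1],l[0])).round(2),'along',(d@a*1e3).round(1),'b',(d@b*1e3).round(1),'lat',(d@np.array([.238,.971,0])*1e3).round(1),s['ee_rot'][2].round(3),'F',s['wrist_force'].round(1),s['gripper_width']*87)
E
python3 slot.py; python3 - <<'E'
from capfit import *
A=cap('scene');B=cap('top');pickle.dump((A,B,r.sense()),open('slot.pkl','wb'))
g=cv2.cvtColor(B['bgr'],cv2.COLOR_BGR2GRAY)
print('\n'.join(' '.join(f'{x:3d}' for x in row) for row in g[184:206,296:326]))
p=np.load('cap.npy');Q=R(np.radians(10.7),ti);o=p[:3]-.0047*Q[:,2]
for n,x in (('ctr',(-.003,0,.017)),('nose',(-.003,.032,.01)),('tail',(-.003,-.028,.01)),('earN',(0,.019,.019)),('earT',(0,-.019,.019))):
    X=o+Q@np.array(x);print(n,X.round(4),proj(B,X).round(1),proj(A,X).round(1))
E
```

```text
TCP [0.3863 0.2781 0.2433] head 167.86 along 133.4 b 13.5 lat -6.6 [ 0.054 -0.007 -0.998] F [-1.2  0.  -1.5] 36.58651748720013
152 150 148 144 143 141 137 136 134 129 130 132 132 133 131 130 130 128 128 127 130 127 123 121 123 125 123 119 111 103
136 132 131 130 130 128 132 132 133 132 130 129 130 129 132 133 133 127 124 125 133 133 124 117 117 122 125 124 115 105
133 132 130 128 127 127 129 133 136 133 132 129 128 130 136 138 136 130 127 134 149 153 135 120 117 116 122 129 128 111
133 135 133 130 130 126 130 137 141 142 141 141 140 142 147 151 150 145 138 142 157 157 145 134 131 123 123 133 140 130
137 140 143 141 140 139 141 146 151 152 154 153 153 154 156 156 157 153 145 138 138 142 145 143 145 142 136 146 155 150
148 150 152 153 153 151 150 148 151 151 155 158 158 157 158 158 158 156 149 130 116 121 129 131 136 142 149 158 167 167
156 156 156 158 157 154 142 132 133 137 145 153 155 156 157 158 158 157 151 127 104 102 111 115 120 129 146 164 178 177
158 159 158 158 158 151 131 112 109 116 129 140 146 153 159 160 159 157 149 126 101  96 103 109 109 116 137 163 178 177
158 157 158 1
[... 1245 characters left out ...]
3 153 151 151 152 150 146 141 138 136 134 129 122 119 114 114
163 163 161 159 156 157 155 153 152 154 152 150 148 146 141 139 137 136 133 130 128 124 123 118 117 113 108 108 107 106
159 158 156 153 150 148 144 140 138 139 136 133 128 126 121 120 121 121 118 117 116 117 117 115 115 115 116 114 115 113
147 144 141 138 136 129 126 123 121 122 120 117 115 115 118 119 119 119 117 117 122 125 124 119 117 115 112 111 110 106
ctr [0.573  0.03   0.1445] [310.1 195. ] [329.6 191.1]
nose [0.5702 0.0621 0.1383] [299.  195.9] [333.5 187.2]
tail [0.5814 0.0031 0.1383] [319.4 192.5] [327.9 197.9]
earN [0.5711 0.049  0.1476] [303.5 195.4] [331.9 187.1]
earT [0.5782 0.0117 0.1476] [316.5 193.2] [328.3 193.9]
```

Request:
servo_tool(targets=[[-0.15, 0.15, -0.1, 0, 36.5], [-0.3, 0.28, -0.2, 0, 36.5], [-0.3, 0.28, -0.2, 0, 36.5], [-0.3, 0.28, -0.2, 0, 36.5], [-0.3, 0.28, -0.2, 0, 36.5]])

```text
time_s: 28.03
tcp_pos: [0.3802, 0.2896, 0.2436]
ee_rot: [[-0.977, 0.209, -0.044], [0.208, 0.978, 0.014], [0.046, 0.005, -0.999]]
wrist_force: [-0.1, -0.3, -0.8]
gripper_width: 0.425
gripper_force: 5.6
```

```bash
python3 slot.py
```

```text
TCP [0.3802 0.2896 0.2436] head 167.96 along 137.5 b 5.9 lat 3.1 [ 0.046  0.005 -0.999] F [-0.1 -0.3 -0.8] 36.94955480380823
```

Request:
servo_tool(targets=[[-0.03, -0.1, -0.45, -0.03, 36.5], [0.19, -0.15, -0.9, -0.03, 36.5], [0.4, -0.2, -1.35, -0.03, 36.5], [0.62, -0.26, -1.8, -0.03, 36.5], [0.62, -0.26, -1.8, -0.03, 36.5]])

```text
time_s: 28.45
tcp_pos: [0.3984, 0.2802, 0.1868]
ee_rot: [[-0.97, 0.24, -0.048], [0.24, 0.971, 0.011], [0.049, -0.001, -0.999]]
wrist_force: [-0.1, 0.1, -0.9]
gripper_width: 0.424
gripper_force: 5.6
```

```bash
python3 slot.py; python3 - <<'E'
from h import *
A=cap('scene');B=cap('top');s=r.sense();P=s['tcp_pos'];L=np.array([-.971,.238,0]);y=np.array([.238,.971,0])
o=P-.0335*L-[0,0,.0825]
for n,q in(('tip',o),('t+',o+.014*y),('t-',o-.014*y)): print(n,q.round(4),proj(A,q).round(1),proj(B,q).round(1))
F=np.array([.428,.2747,.1151]);a=.438*L+[0,0,.899];m=F-.029*a;print('mouth',m,proj(A,m),proj(B,m))
g=cv2.cvtColor(A['bgr'],cv2.COLOR_BGR2GRAY);print('\n'.join(' '.join(f'{x:3d}' for x in row) for row in g[138:170,312:346]))
E
```

```text
TCP [0.3984 0.2802 0.1868] head 166.13 along 77.7 b -1.1 lat -1.6 [ 0.049 -0.001 -0.999] F [-0.1  0.1 -0.9] 36.867945331808826
tip [0.4315 0.2733 0.1066] [327.4 154. ] [226.2 242.6]
t+ [0.4348 0.2869 0.1066] [329.9 152.5] [221.6 241.3]
t- [0.4281 0.2597 0.1066] [325.  155.4] [230.8 243.8]
mouth [0.44033364 0.27167692 0.089029  ] [329.23807653 158.65001685] [227.91379907 239.57782245]
140 118  80  46  27  23  43  88 129 151 153 139 113 103 123 143 154 156 156 158 158 159 158 157 156 156 157 157 157 156 155 154 153 152
135 116  88  68  57  46  55  98 138 155 157 146 121 103 116 139 152 156 158 158 158 158 158 156 156 156 156 158 156 156 155 154 152 150
123 107  98  99  98  82  74 102 138 154 156 149 126 104 108 132 150 156 158 159 157 156 155 155 156 157 158 158 157 155 153 152 150 148
108 104 116 129 131 115  94 105 136 152 155 150 132 107 101 126 146 156 158 158 156 155 155 156 157 158 158 157 156 154 151 148 146 146
 98 106 132 148 149 133 109 106 129 147 152 150 136 111 100 119 145 156 157 157 155 155 156 157 159 158 159 158 154 149 141 135 134 140
 96 110 139 154 156 143 117 104 1
[... 2938 characters left out ...]
  37  36  36  44  73
 94 115 139 147 135  99  58  37  31  31  31  31  33  34  34  34  35  35  35  36  36  36  36  35  35  35  36  37  37  37  36  36  40  59
 97 115 138 147 137 101  58  33  29  29  28  28  28  27  29  29  33  34  35  35  36  36  37  36  36  36  37  35  37  35  36  37  38  50
100 120 140 146 137 107  66  37  28  28  28  29  28  27  27  29  32  34  34  37  38  38  36  37  36  35  36  37  36  36  36  37  36  44
 99 120 139 143 138 116  79  45  29  28  28  28  27  27  26  28  31  34  36  36  37  36  36  35  36  36  36  37  35  35  35  37  36  41
 95 115 134 141 139 124  95  57  35  27  28  28  27  28  28  28  31  34  36  35  37  36  37  36  35  36  35  36  36  36  36  37  37  41
```

Request:
servo_tool(targets=[[0.11, 0.02, -0.15, 0, 36.5], [0.18, 0.0, -0.3, 0, 36.5], [0.25, -0.01, -0.45, 0, 36.5], [0.32, -0.02, -0.6, 0, 36.5], [0.38, -0.04, -0.74, 0, 36.5]])

```text
time_s: 28.97
tcp_pos: [0.4104, 0.2804, 0.1668]
ee_rot: [[-0.97, 0.238, -0.044], [0.238, 0.971, 0.015], [0.047, 0.004, -0.999]]
wrist_force: [-2.1, 0.3, 10.1]
gripper_width: 0.42
gripper_force: 6.8
```

```bash
python3 slot.py
```

```text
TCP [0.4104 0.2804 0.1668] head 166.22 along 54.7 b 0.6 lat 1.3 [ 0.047  0.004 -0.999] F [-2.1  0.3 10.1] 36.516414043116455
```

Request:
servo_tool(targets=[[-0.14, 0.03, 0.3, 0, 36.5], [-0.35, 0.07, 0.8, 0, 36.5], [-0.7, 0.12, 1.7, 0, 36.5], [-0.85, 0.13, 2.7, 0, 36.5], [-0.85, 0.13, 2.7, 0, 36.5]])

```text
time_s: 29.38
tcp_pos: [0.3862, 0.2862, 0.2544]
ee_rot: [[-0.971, 0.236, -0.036], [0.236, 0.972, 0.023], [0.04, 0.014, -0.999]]
wrist_force: [0.2, 0.7, 0.1]
gripper_width: 0.421
gripper_force: 5.5
```

Request:
servo_tool(targets=[[0, 0, 0, 0, 36.5], [0, 0, 0, 0, 36.5], [0, 0, 0, 0, 36.5], [0, 0, 0, 0, 36.5], [0, 0, 0, 0, 36.5]])

```text
time_s: 29.8
tcp_pos: [0.3845, 0.2837, 0.2468]
ee_rot: [[-0.97, 0.239, -0.046], [0.238, 0.971, 0.013], [0.048, 0.001, -0.999]]
wrist_force: [0.1, -0.0, -0.9]
gripper_width: 0.422
gripper_force: 5.5
```

```bash
python3 slot.py; python3 - <<'E'
from h import *
import pickle
A,B,s0=pickle.load(open('lift.pkl','rb'));A2=cap('scene');B2=cap('top');pickle.dump((A2,B2,r.sense()),open('lift2.pkl','wb'))
print(s0['tcp_pos'])
sat=lambda c:cv2.cvtColor(c['bgr'],cv2.COLOR_BGR2HSV)[...,1]
for n,a,b in(('scene',A,A2),):
    for c in(a,b): print(n);print('\n'.join(' '.join(f'{x:3d}' for x in row) for row in sat(c)[118:144,312:336]))
G=lambda c:cv2.cvtColor(c['bgr'],cv2.COLOR_BGR2GRAY)
for c in(B,B2): print('top');print('\n'.join(' '.join(f'{x:3d}' for x in row) for row in G(c)[236:256,208:236]))
E
```

```text
TCP [0.3845 0.2837 0.2468] head 166.19 along 137.9 b 12.3 lat -1.6 [ 0.048  0.001 -0.999] F [ 0.1 -0.  -0.9] 36.67525374047568
[0.38503582 0.2843583  0.24804851]
scene
189 134  96 170 184 185 180 167 138  86  48  42  51 107 117 121 119 119 120 119 121 120 120 119
186 115  55 168 185 186 182 175 154 110  62  38  52 104 119 120 119 119 120 119 118 119 119 119
184 139  85 164 185 186 184 180 167 133  81  45  53  94 116 118 122 120 119 118 122 118 121 120
186 160 109 154 178 181 182 181 174 150 103  59  47  81  99 116 121 118 120 121 118 119 119 118
188 183 173 141 162 173 179 181 177 161 120  75  67  79  96  96 114 120 119 120 121 117 117 116
187 186 182 149 134 158 174 181 181 170 138  93  83 111 128 106  96  98 113 113 116 122 116 114
185 185 182 156 118 142 167 180 181 175 155 115  88 117 150 163 146 114  97  96  98 110 111 112
183 185 180 160 120 121 157 175 180 178 167 138  99 112 149 172 179 172 157 139 121 103 100  96
182 183 181 166 131 108 142 171 177 178 173 148 105 100 138 169 184 185 178 178 172 165 159 150
182 182 181 172 145 109 132 165 178 178 172 147 106  89 125 163 181 
[... 7853 characters left out ...]
  54  52  50  48  50  52  48
 65  58  49  45  50  53  52  43  35  31  33  35  38  36  36  39  44  49  54  52  52  55  51  49  48  46  48  48
 73  62  52  41  38  35  31  27  26  29  27  29  26  25  30  29  33  38  43  46  47  49  48  52  51  53  50  50
 74  66  54  41  35  31  31  24  25  28  27  25  24  27  25  23  28  30  38  42  43  45  48  55  66  65  61  56
 76  69  56  43  39  33  29  26  23  28  26  29  29  28  25  28  26  28  37  38  45  45  53  65  76  76  70  67
 75  71  60  46  38  33  32  29  23  24  25  27  27  28  22  24  27  30  33  40  42  51  63  71  77  75  73  70
 77  73  64  48  41  37  34  29  25  25  27  27  28  21  20  22  23  27  36  36  42  51  67  74  72  73  71  66
```

Request:
servo_tool(targets=[[0.4, -0.07, 0, 0, 36.5], [0.8, -0.14, -0.4, 0, 36.5], [0.95, -0.17, -1.0, 0, 36.5], [0.95, -0.17, -1.6, 0, 36.5], [0.95, -0.17, -2.0, 0, 36.5]])

```text
time_s: 30.32
tcp_pos: [0.4135, 0.2783, 0.1858]
ee_rot: [[-0.97, 0.24, -0.047], [0.239, 0.971, 0.013], [0.048, 0.001, -0.999]]
wrist_force: [-0.0, 0.5, -1.6]
gripper_width: 0.422
gripper_force: 5.5
```

Request:
servo_tool(targets=[[0, 0, -0.15, 0, 36.5], [0, 0, -0.17, 0, 36.5], [0, 0, -0.17, 0, 36.5], [0, 0, -0.17, 0, 36.5], [0, 0, -0.17, 0, 36.5]])

```text
time_s: 30.73
tcp_pos: [0.4136, 0.2795, 0.1837]
ee_rot: [[-0.97, 0.238, -0.043], [0.238, 0.971, 0.016], [0.046, 0.005, -0.999]]
wrist_force: [0.3, 0.1, -0.7]
gripper_width: 0.426
gripper_force: 5.5
```

```bash
cat > tip.py <<'E'
from h import *
import sys
lx,lz=float(sys.argv[1]),float(sys.argv[2])
s=r.sense();P=s['tcp_pos'];L=np.array([-.971,.238,0]);S=np.array([.4625,.2663,.0348]);a=.438*L+[0,0,.899];b=-.899*L+[0,0,.438]
M=S+.003*b+.058*a;t=P-lx*L-[0,0,lz];d=(t-M)*1e3
print('TCP',P.round(4),'tip rel mouth: out',(d@a).round(1),'b',(d@b).round(1),'lat',(d@[.238,.971,0]).round(1),'F',s['wrist_force'].round(1),s['ee_rot'][2].round(3),s['gripper_width']*87)
E
python3 tip.py .023 .085
```

```text
TCP [0.4136 0.2795 0.1837] tip rel mouth: out 11.5 b 0.2 lat 1.2 F [ 0.3  0.1 -0.7] [ 0.046  0.005 -0.999] 37.04712042097741
```

Request:
servo_tool(targets=[[0.06, -0.03, -0.14, 0, 36.5], [0.12, -0.05, -0.27, 0, 36.5], [0.18, -0.07, -0.4, 0, 36.5], [0.24, -0.09, -0.54, 0, 36.5], [0.24, -0.09, -0.54, 0, 36.5]])

```text
time_s: 31.15
tcp_pos: [0.4202, 0.2758, 0.1653]
ee_rot: [[-0.97, 0.239, -0.046], [0.239, 0.971, 0.013], [0.048, 0.002, -0.999]]
wrist_force: [0.4, 0.1, -1.0]
gripper_width: 0.423
gripper_force: 5.5
```

```bash
python3 tip.py .023 .085
```

```text
TCP [0.4202 0.2758 0.1653] tip rel mouth: out -8.2 b -1.4 lat -0.9 F [ 0.4  0.1 -1. ] [ 0.048  0.002 -0.999] 36.7631928600192
```

Request:
servo_tool(targets=[[0.06, -0.01, -0.12, 0, 36.5], [0.12, -0.02, -0.24, 0, 36.5], [0.17, -0.03, -0.36, 0, 36.5], [0.17, -0.03, -0.36, 0, 36.5], [0.17, -0.03, -0.36, 0, 36.5]])

```text
time_s: 31.57
tcp_pos: [0.4254, 0.2752, 0.1553]
ee_rot: [[-0.97, 0.239, -0.045], [0.238, 0.971, 0.014], [0.047, 0.003, -0.999]]
wrist_force: [-0.6, -0.7, -1.1]
gripper_width: 0.424
gripper_force: 5.4
```

```bash
python3 tip.py .023 .085
```

```text
TCP [0.4254 0.2752 0.1553] tip rel mouth: out -19.4 b -1.1 lat -0.2 F [-0.6 -0.7 -1.1] [ 0.047  0.003 -0.999] 36.93138204157204
```

Request:
servo_tool(targets=[[-0.08, 0.02, -0.03, 0, 36.5], [-0.16, 0.04, -0.06, 0, 36.5], [-0.24, 0.06, -0.09, 0, 36.5], [-0.24, 0.06, -0.09, 0, 36.5], [-0.24, 0.06, -0.09, 0, 36.5]])

```text
time_s: 31.98
tcp_pos: [0.4182, 0.2774, 0.1532]
ee_rot: [[-0.97, 0.238, -0.044], [0.237, 0.971, 0.015], [0.047, 0.004, -0.999]]
wrist_force: [0.7, 0.4, -1.7]
gripper_width: 0.419
gripper_force: 5.4
```

Request:
servo_tool(targets=[[-0.06, 0.02, -0.03, 0, 36.5], [-0.12, 0.03, -0.06, 0, 36.5], [-0.16, 0.04, -0.08, 0, 36.5], [-0.16, 0.04, -0.08, 0, 36.5], [-0.16, 0.04, -0.08, 0, 36.5]])

```text
time_s: 32.4
tcp_pos: [0.4134, 0.2784, 0.1506]
ee_rot: [[-0.97, 0.238, -0.045], [0.238, 0.971, 0.015], [0.047, 0.003, -0.999]]
wrist_force: [-0.2, -0.5, -0.5]
gripper_width: 0.423
gripper_force: 5.3
```

```bash
python3 tip.py .0355 .0803
```

```text
TCP [0.4134 0.2784 0.1506] tip rel mouth: out -19.5 b -1.0 lat 0.1 F [-0.2 -0.5 -0.5] [ 0.047  0.003 -0.999] 36.84042472055053
```

Request:
servo_tool(targets=[[0.06, -0.015, -0.13, 0, 36.5], [0.12, -0.03, -0.26, 0, 36.5], [0.18, -0.045, -0.39, 0, 36.5], [0.24, -0.06, -0.51, 0, 36.5], [0.24, -0.06, -0.51, 0, 36.5]])

```text
time_s: 32.82
tcp_pos: [0.4208, 0.2762, 0.1343]
ee_rot: [[-0.97, 0.239, -0.046], [0.239, 0.971, 0.014], [0.048, 0.002, -0.999]]
wrist_force: [0.1, -0.4, -1.6]
gripper_width: 0.42
gripper_force: 5.4
```

```bash
python3 tip.py .0355 .0803
```

```text
TCP [0.4208 0.2762 0.1343] tip rel mouth: out -37.5 b -1.2 lat -0.3 F [ 0.1 -0.4 -1.6] [ 0.048  0.002 -0.999] 36.573881274814774
```

Request:
servo_tool(targets=[[0.06, -0.015, -0.13, 0, 36.5], [0.12, -0.03, -0.26, 0, 36.5], [0.18, -0.045, -0.39, 0, 36.5], [0.22, -0.055, -0.47, 0, 36.5], [0.22, -0.055, -0.47, 0, 36.5]])

```text
time_s: 33.23
tcp_pos: [0.4275, 0.2749, 0.1206]
ee_rot: [[-0.97, 0.239, -0.045], [0.238, 0.971, 0.014], [0.047, 0.003, -0.999]]
wrist_force: [2.0, -0.0, -1.4]
gripper_width: 0.426
gripper_force: 5.4
```

```bash
python3 tip.py .0355 .0803
```

```text
TCP [0.4275 0.2749 0.1206] tip rel mouth: out -52.8 b -1.1 lat -0.0 F [ 2.  -0.  -1.4] [ 0.047  0.003 -0.999] 37.043333875303674
```

Request:
servo_tool(targets=[[0.02, 0, -0.05, 0, 37], [0.02, 0, -0.05, 0, 42], [0.02, 0, -0.05, 0, 50], [0.02, 0, -0.05, 0, 60], [0.02, 0, -0.05, 0, 75]])

```text
time_s: 33.65
tcp_pos: [0.4275, 0.2748, 0.1197]
ee_rot: [[-0.97, 0.238, -0.045], [0.238, 0.971, 0.014], [0.047, 0.003, -0.999]]
wrist_force: [-0.3, -0.6, 0.4]
gripper_width: 0.628
gripper_force: 0.0
```

Request:
servo_tool(targets=[[0, 0, 0, 0, 75], [0, 0, 0, 0, 75], [0, 0, 0.5, 0, 75], [0, 0, 1.2, 0, 75], [0, 0, 2, 0, 75]])

```text
time_s: 34.07
tcp_pos: [0.4271, 0.2743, 0.1794]
ee_rot: [[-0.97, 0.239, -0.047], [0.238, 0.971, 0.012], [0.049, 0.001, -0.999]]
wrist_force: [0.5, 0.6, -0.0]
gripper_width: 0.853
gripper_force: 0.0
```

Request:
servo_tool(targets=[[0, 0, 1, 0, 75], [0, 0, 2, 0, 75], [0, 0, 3, 0, 75], [-0.5, -0.8, 3.3, 0, 60], [-1, -1.6, 3.3, 0, 40]])

```text
time_s: 34.48
tcp_pos: [0.3989, 0.228, 0.2815]
ee_rot: [[-0.971, 0.237, -0.04], [0.237, 0.971, 0.018], [0.043, 0.008, -0.999]]
wrist_force: [0.2, -0.7, 0.0]
gripper_width: 0.781
gripper_force: 0.0
```

Request:
servo_tool(targets=[[0, -1.2, 0, 0, 20], [0, -2.4, 0, 0, 0], [0, -3.6, 0, 0, 0], [0, -4.8, 0, 0, 0], [0, -6.0, 0, 0, 0]])

```text
time_s: 34.9
tcp_pos: [0.3971, 0.0454, 0.279]
ee_rot: [[-0.97, 0.238, -0.044], [0.237, 0.971, 0.015], [0.047, 0.004, -0.999]]
wrist_force: [0.9, 0.1, -0.4]
gripper_width: 0.411
gripper_force: 0.0
```

```bash
python3 - <<'E'
from h import *
import pickle
A0=pickle.load(open('scene0.pkl','rb'));B0=pickle.load(open('top0.pkl','rb'));A=cap('scene');B=cap('top');pickle.dump((A,B,r.sense()),open('rest.pkl','wb'))
G=lambda c:cv2.cvtColor(c['bgr'],cv2.COLOR_BGR2GRAY).astype(int)
for n,a,b,v0,u0,h,w in(('scene',A0,A,136,312,28,30),('top',B0,B,232,212,28,30)):
    d=abs(G(a)-G(b))[v0:v0+h,u0:u0+w];print(n,d.mean().round(1));print('\n'.join(' '.join(f'{x:3d}' for x in row) for row in d[::1]))
s=r.sense();print(s['tcp_pos'],s['ee_rot'].round(3).tolist(),s['joints'].round(0))
E
```

```text
scene 3.3
  0   1   0   0   0   1   1   0   1   0   1   0   0   0   0   1   0   0   0   1   1   0   0   1   0   1   0   0   0   1
  1   1   1   0   0   0   0   0   0   0   1   1   2   1   1   1   0   1   0   0   1   0   0   1   0   1   1   0   1   1
  1   1   1   0   1   0   0   2   1   0   3   3   6   6   4   2   1   0   1   1   1   0   0   0   0   0   0   0   0   0
  0   1   0   0   1   0   1   2   2   1   0   1   8  15  13   6   1   0   0   1   1   0   0   0   1   1   0   1   0   0
  0   1   1   0   0   3   3   5   2   1   5  14   2  22  23  12   2   1   0   1   1   0   1   0   0   0   1   0   0   1
  0   1   0   0   0   2   5   6   3  10   5  22  17  13  27  17   5   1   0   0   0   1   0   0   1   1   1   0   0   0
  0   0   0   1   1   5  10   6  12  18   1  18  27   4  23  25  10   4   1   0   0   0   0   1   0   0   0   0   0   1
  1   2   0   0   1   9  18  11  15  22   7  11  25  18  14  29  18   6   1   0   0   1   0   1   0   2   0   0   1   0
  0   0   1   1   1   9  23  17   9  22  12   5  20  24   1  29  24   9   3   1   0   0   0   0   0   0   0   1   1   0
  0   0   
[... 5082 characters left out ...]
  1   1   0   4  11  15  12   1   1   1   0   3   2   2   3   3   1   1   1
  3   4   0   4   5   0   2   2   3   1   1   0   0   3   8  11  11   3   1   1   1   2   1   2   4   2   1   1   1   1
  2   2   1   2   1   2   3   2   1   0   0   0   2   4   5   6   1   0   3   3   2   3   1   0   1   2   1   0   2   1
  1   2   4   3   1   3   3   1   1   2   1   2   1   1   0   1   0   1   2   4   3   1   1   2   2   3   0   1   2   1
  2   2   1   2   1   3   2   0   2   4   3   3   2   3   2   2   2   0   2   1   4   1   3   2   2   2   2   0   3   1
[0.39681767 0.04335759 0.27886983] [[-0.969, 0.244, -0.045], [0.243, 0.97, 0.014], [0.047, 0.003, -0.999]] [  28.   -1.  -22.   -2.  -71. -132.]
```

Request:
servo_tool(targets=[[0.3, -1.2, 0, 0.1, 0], [1.1, -2.2, 0, 0.2, 0], [2.1, -3.0, 0, 0.3, 0], [3.3, -3.6, 0, 0.4, 0], [4.6, -3.75, 0, 0.43, 0]])

```text
time_s: 35.42
tcp_pos: [0.5366, -0.0677, 0.279]
ee_rot: [[-0.981, -0.19, -0.047], [-0.19, 0.982, -0.006], [0.047, 0.003, -0.999]]
wrist_force: [0.2, 1.3, 0.8]
gripper_width: 0.021
gripper_force: 0.0
```

Request:
servo_tool(targets=[[1.2, 0, 0, 0, 0], [1.73, 0, 0, 0, 0], [1.73, 0, -0.9, 0, 0], [1.73, 0, -1.8, 0, 0], [1.73, 0, -2.5, 0, 0]])

```text
time_s: 35.83
tcp_pos: [0.5875, -0.0649, 0.2012]
ee_rot: [[-0.981, -0.188, -0.049], [-0.188, 0.982, -0.005], [0.049, 0.004, -0.999]]
wrist_force: [-0.4, -0.2, -0.6]
gripper_width: 0.005
gripper_force: 0.0
```

Request:
servo_tool(targets=[[0, 0, 0, 0, 0], [0, 0, 0, 0, 0], [0, 0, 0, 0, 0], [0, 0, 0, 0, 0], [0, 0, 0, 0, 0]])

```text
time_s: 36.25
tcp_pos: [0.5886, -0.0654, 0.2056]
ee_rot: [[-0.981, -0.188, -0.043], [-0.188, 0.982, -0.005], [0.043, 0.003, -0.999]]
wrist_force: [-0.1, -0.3, 0.1]
gripper_width: 0.005
gripper_force: 0.0
```

```bash
cat > push.py <<'E'
from capfit import *
p=np.load('cap.npy');Q=R(np.radians(10.7),ti);o=p[:3]-.0047*Q[:,2]
s=r.sense();f=s['tcp_pos']+s['ee_rot'][:,2]*.017
print('TCP',s['tcp_pos'].round(4),'fingertip in cap mm',(Q.T@(f-o)*1e3).round(1),'tool y head',np.degrees(np.arctan2(*s['ee_rot'][[1,0],1])).round(1),'F cap',(Q.T@s['wrist_force']).round(1),s['gripper_width']*87)
E
python3 push.py; python3 - <<'E'
from capfit import *
A=cap('scene');B=cap('top')
g=cv2.cvtColor(A['bgr'],cv2.COLOR_BGR2GRAY);print('\n'.join(' '.join(f'{x:3d}' for x in row) for row in g[186:214,310:340]))
p=np.load('cap.npy');Q=R(np.radians(10.7),ti);o=p[:3]-.0047*Q[:,2]
for y in(-30,-40,-50,-60): print(y,proj(A,o+Q@[0,y/1e3,.0455]).round(1),proj(B,o+Q@[0,y/1e3,.0455]).round(1))
E
```

```text
TCP [ 0.5886 -0.0654  0.2056] fingertip in cap mm [ 15.  -96.6  57.4] tool y head 100.9 F cap [-0.1 -0.3  0.2] 0.41391393695565026
 25  26  27  27  28  29  29  27  28  32  34  31  28  29  35  45  52  52  50  56  83 112 126 120 106 109 120 126 133 140
 24  24  25  27  30  34  31  29  29  32  36  32  27  29  35  51  61  63  61  69 100 138 156 137 107 108 128 146 155 156
 22  21  24  24  29  33  32  28  28  30  31  30  26  28  43  67  85  93  93  98 130 169 183 154 108  94 119 148 160 156
 19  19  19  20  23  26  25  25  25  27  26  26  25  32  56  87 108 121 127 136 163 190 192 157 105  78  99 134 150 146
 16  16  16  19  18  20  19  20  21  22  22  22  25  40  71 101 119 135 152 168 189 201 193 153  98  69  87 122 137 136
 10  13  13  14  15  16  16  17  17  19  18  19  24  50  86 111 126 143 165 186 199 203 191 150  99  81 103 127 133 132
 10  10  11   9  13  13  13  14  14  16  17  16  27  58  99 118 131 148 165 183 190 193 185 148 110 107 126 136 133 135
  8   8   9  11   9   9  10  12  13  13  13  15  27  64 105 123 134 140 145 154 155 161 163 141 125 133 140 138 134 140
  9   9  
[... 1818 characters left out ...]
  74  74  73  72  72  72  70  69  69  66  64  62  59  56  53  50  48  47  41  34  31  31  29
 86  62  52  51  59  68  71  71  70  69  67  65  62  59  59  57  54  50  47  45  43  41  38  35  33  32  30  31  29  31
 99  82  69  54  54  62  63  63  60  58  55  49  48  45  43  43  41  39  38  35  35  34  32  32  30  30  30  30  30  30
127 123 101  68  57  58  58  52  47  44  42  43  44  44  40  37  35  35  35  35  34  34  33  32  31  31  30  32  31  33
155 158 127  91  76  77  73  61  50  47  52  61  69  70  58  45  40  42  44  44  43  40  36  33  33  34  34  35  36  36
-30 [323.5 189.4] [321.2 196. ]
-40 [322.5 191.2] [324.7 195.5]
-50 [321.5 193.1] [328.2 194.9]
-60 [320.5 195. ] [331.7 194.3]
```

Request:
servo_tool(targets=[[0, 0, -0.2, 0, 0], [-0.03, 0, -0.45, 0, 0], [-0.06, 0, -0.7, 0, 0], [-0.06, 0, -0.9, 0, 0], [-0.06, 0, -0.9, 0, 0]])

```text
time_s: 36.77
tcp_pos: [0.5847, -0.0656, 0.1745]
ee_rot: [[-0.981, -0.188, -0.051], [-0.188, 0.982, -0.006], [0.051, 0.004, -0.999]]
wrist_force: [0.5, 0.1, 0.1]
gripper_width: 0.005
gripper_force: 0.0
```

```bash
python3 push.py
```

```text
TCP [ 0.5847 -0.0656  0.1745] fingertip in cap mm [ -3.1 -96.1  31.8] tool y head 100.8 F cap [ 0.5  0.1 -0.1] 0.43656015902237905
```

Request:
servo_tool(targets=[[-0.01, 0.1, 0, 0, 0], [-0.02, 0.2, 0, 0, 0], [-0.04, 0.3, 0, 0, 0], [-0.06, 0.4, 0, 0, 0], [-0.08, 0.5, 0, 0, 0]])

```text
time_s: 37.18
tcp_pos: [0.5837, -0.0501, 0.177]
ee_rot: [[-0.981, -0.188, -0.046], [-0.188, 0.982, -0.005], [0.046, 0.003, -0.999]]
wrist_force: [-0.6, 0.3, -0.8]
gripper_width: 0.002
gripper_force: 0.0
```

Request:
servo_tool(targets=[[-0.02, 0.1, 0, 0, 0], [-0.04, 0.2, 0, 0, 0], [-0.06, 0.3, 0, 0, 0], [-0.06, 0.3, 0, 0, 0], [-0.06, 0.3, 0, 0, 0]])

```text
time_s: 37.6
tcp_pos: [0.5817, -0.0413, 0.1768]
ee_rot: [[-0.981, -0.188, -0.047], [-0.188, 0.982, -0.005], [0.047, 0.003, -0.999]]
wrist_force: [0.5, 0.7, -0.3]
gripper_width: 0.007
gripper_force: 0.0
```

```bash
python3 push.py
```

```text
TCP [ 0.5817 -0.0413  0.1768] fingertip in cap mm [ -0.6 -71.7  33.1] tool y head 100.9 F cap [ 0.4  0.6 -0.6] 0.618731926741838
```

Request:
servo_tool(targets=[[-0.02, 0.1, 0, 0, 0], [-0.04, 0.2, 0, 0, 0], [-0.06, 0.3, 0, 0, 0], [-0.08, 0.4, 0, 0, 0], [-0.08, 0.4, 0, 0, 0]])

```text
time_s: 38.02
tcp_pos: [0.5793, -0.0291, 0.1767]
ee_rot: [[-0.981, -0.189, -0.047], [-0.189, 0.982, -0.005], [0.047, 0.003, -0.999]]
wrist_force: [0.7, 0.0, -0.3]
gripper_width: 0.007
gripper_force: 0.0
```

```bash
python3 push.py
```

```text
TCP [ 0.5793 -0.0291  0.1767] fingertip in cap mm [ -0.7 -59.2  33.1] tool y head 100.9 F cap [ 0.4 -0.1 -0.6] 0.5810756127565121
```

Request:
servo_tool(targets=[[-0.02, 0.1, 0, 0, 0], [-0.04, 0.2, 0, 0, 0], [-0.06, 0.3, 0, 0, 0], [-0.06, 0.3, 0, 0, 0], [-0.06, 0.3, 0, 0, 0]])

```text
time_s: 38.43
tcp_pos: [0.5774, -0.0202, 0.1767]
ee_rot: [[-0.981, -0.188, -0.047], [-0.188, 0.982, -0.005], [0.047, 0.004, -0.999]]
wrist_force: [0.7, 0.7, 0.0]
gripper_width: 0.005
gripper_force: 0.0
```

Request:
servo_tool(targets=[[-0.02, 0.1, 0, 0, 0], [-0.04, 0.2, 0, 0, 0], [-0.04, 0.2, 0, 0, 0], [-0.04, 0.2, 0, 0, 0], [-0.04, 0.2, 0, 0, 0]])

```text
time_s: 38.85
tcp_pos: [0.5764, -0.0148, 0.1767]
ee_rot: [[-0.981, -0.188, -0.047], [-0.188, 0.982, -0.006], [0.047, 0.003, -0.999]]
wrist_force: [0.9, -3.2, -0.9]
gripper_width: 0.01
gripper_force: 1.6
```

```bash
python3 push.py
```

```text
TCP [ 0.5764 -0.0148  0.1767] fingertip in cap mm [ -0.9 -44.6  33.2] tool y head 100.8 F cap [-0.1 -3.3 -1. ] 0.8940593186582974
```

Request:
servo_tool(targets=[[-0.02, 0.1, 0, 0, 0], [-0.02, 0.1, 0, 0, 0], [-0.02, 0.1, 0, 0, 0], [-0.04, 0.2, 0, 0, 0], [-0.04, 0.2, 0, 0, 0]])

```text
time_s: 39.27
tcp_pos: [0.575, -0.0079, 0.1767]
ee_rot: [[-0.981, -0.188, -0.047], [-0.188, 0.982, -0.005], [0.047, 0.004, -0.999]]
wrist_force: [-0.1, -0.2, 0.6]
gripper_width: 0.001
gripper_force: 0.0
```

```bash
python3 push.py
```

```text
TCP [ 0.575  -0.0079  0.1767] fingertip in cap mm [ -1.  -37.5  33.2] tool y head 100.9 F cap [ 0.2 -0.1  0.6] 0.0677880505939781
```

Request:
servo_tool(targets=[[-0.01, 0.05, 0, 0, 0], [-0.02, 0.1, 0, 0, 0], [-0.02, 0.1, 0, 0, 0], [-0.02, 0.1, 0, 0, 0], [-0.02, 0.1, 0, 0, 0]])

```text
time_s: 39.68
tcp_pos: [0.5747, -0.0061, 0.1768]
ee_rot: [[-0.981, -0.188, -0.047], [-0.188, 0.982, -0.006], [0.047, 0.003, -0.999]]
wrist_force: [1.2, -3.8, -0.3]
gripper_width: 0.007
gripper_force: 2.4
```

```bash
python3 push.py
```

```text
TCP [ 0.5747 -0.0061  0.1768] fingertip in cap mm [ -1.  -35.8  33.3] tool y head 100.8 F cap [ 0.3 -4.  -0.5] 0.5658616022255305
```

Request:
servo_tool(targets=[[-0.01, 0.03, 0, 0, 0], [-0.01, 0.06, 0, 0, 0], [-0.01, 0.06, 0, 0, 0], [-0.01, 0.06, 0, 0, 0], [-0.01, 0.06, 0, 0, 0]])

```text
time_s: 40.1
tcp_pos: [0.5746, -0.0058, 0.1768]
ee_rot: [[-0.981, -0.188, -0.047], [-0.188, 0.982, -0.008], [0.047, 0.0, -0.999]]
wrist_force: [2.3, -9.8, -2.1]
gripper_width: 0.005
gripper_force: 5.1
```

```bash
python3 push.py
```

```text
TCP [ 0.5746 -0.0058  0.1768] fingertip in cap mm [ -1.  -35.5  33.3] tool y head 100.8 F cap [ -0.6 -10.   -2. ] 0.39626545301887295
```

Request:
servo_tool(targets=[[0.05, -0.3, 0, 0, 0], [0.1, -0.7, 0, 0, 0], [0.2, -1.2, 0.3, 0, 0], [0.2, -1.5, 1.3, 0, 0], [0.2, -1.8, 2.3, 0, 0]])

```text
time_s: 40.52
tcp_pos: [0.5794, -0.0584, 0.245]
ee_rot: [[-0.981, -0.188, -0.051], [-0.188, 0.982, -0.005], [0.051, 0.005, -0.999]]
wrist_force: [-0.2, -0.3, 0.1]
gripper_width: 0.004
gripper_force: 0.0
```

Request:
servo_tool(targets=[[-0.8, -1, 1, 0, 0], [-1.6, -2, 1, 0, 0], [-2.4, -3, 1, 0, 0], [-3.2, -4, 1, 0, 0], [-4, -5, 1, 0, 0]])

```text
time_s: 40.93
tcp_pos: [0.4588, -0.2087, 0.2761]
ee_rot: [[-0.981, -0.189, -0.045], [-0.189, 0.982, -0.004], [0.045, 0.004, -0.999]]
wrist_force: [0.4, -0.2, 0.1]
gripper_width: 0.008
gripper_force: 0.0
```

Request:
servo_tool(targets=[[0, 0, 0, 0, 0], [0, 0, 0, 0, 0], [0, 0, 0, 0, 0], [0, 0, 0, 0, 0], [0, 0, 0, 0, 0]])

```text
time_s: 41.35
tcp_pos: [0.461, -0.207, 0.2755]
ee_rot: [[-0.981, -0.19, -0.047], [-0.19, 0.982, -0.005], [0.047, 0.004, -0.999]]
wrist_force: [-0.5, 0.0, -0.0]
gripper_width: 0.001
gripper_force: 0.0
```

```bash
python3 - <<'E'
from h import *
import pickle
A,B,_=pickle.load(open('rest.pkl','rb'));A2=cap('scene');B2=cap('top');s=r.sense();print(s['tcp_pos'],s['time_s'],s['wrist_force'])
A0,B0,_=pickle.load(open('slot.pkl','rb'))
G=lambda c:cv2.cvtColor(c['bgr'],cv2.COLOR_BGR2GRAY)
print('\n'.join(' '.join(f'{x:3d}' for x in row) for row in G(B2)[184:206,296:330]))
print('tongs diff',abs(G(A).astype(int)-G(A2))[136:164,312:342].mean(),abs(G(B).astype(int)-G(B2))[232:260,212:242].mean())
print('\n'.join(' '.join(f'{x:3d}' for x in row) for row in G(A2)[182:204,314:340]))
E
```

```text
[ 0.4608967  -0.20698836  0.27542587] 41.45 [-0.18504133  0.03192951  0.01015004]
146 143 142 139 135 134 132 130 127 125 127 124 125 126 128 125 124 123 124 123 123 121 117 115 120 119 118 116 111 104  97  96  99 101
131 127 124 124 124 124 125 129 127 126 124 124 124 126 128 128 125 121 118 117 126 125 118 109 108 114 119 124 124 118 114 112 110 112
125 126 124 123 123 120 124 127 131 130 127 125 122 125 130 133 131 121 113 119 135 138 120 102  95 104 115 127 133 133 131 132 130 133
128 131 128 125 122 122 123 131 135 136 135 134 134 135 140 144 138 127 120 125 135 134 116 101  96 101 108 118 124 125 128 134 139 142
130 135 137 134 135 134 136 141 145 147 146 146 147 147 149 150 143 129 127 130 131 123 115 111 113 117 114 111 109 108 112 121 126 132
141 145 148 147 147 146 142 143 144 146 148 150 151 150 152 150 146 136 135 141 139 134 133 133 139 140 132 117 104 102 102 104 108 112
150 150 152 152 151 146 135 127 127 132 140 146 147 150 150 151 148 144 148 156 157 154 153 155 159 158 148 123 106 101 100 102 102 102
151 151 152 151 152 145 124 107 105 111 124 134 140 147 153 152 14
[... 3596 characters left out ...]
 109 110 104  95  92  89  89  85  78  88 111 123 126 131 131 132 141 152 141
 71  71  85 108 126 120 110 103  98  91  85  84  79  76  73  71  79  98 116 130 133 131 134 148 154 131
 93  91 102 120 127 119 109 107 106  97  87  83  81  83  84  83  87 101 120 133 134 130 132 142 143 114
108 102 115 127 128 119 115 120 124 111  96  90  90  94  96  96 101 115 130 135 132 128 127 124 114  88
110 109 121 130 128 123 124 134 137 121 103  98  99 101 102 105 114 129 138 135 129 126 120 105  89  69
109 115 126 128 127 129 134 141 137 118 107 105 106 105 107 113 120 131 135 131 128 125 116  93  75  66
112 124 129 128 130 134 140 139 126 113 111 110 109 109 110 112 114 121 125 125 127 123 110  85  67  65
```

```bash
python3 -c "
from station import r
print(r.finish_job())"
```

```text
the job is handed in; nothing more can be done
None
```

The job is handed in, but `finish_job()` gave no verdict. From the images and forces, the plunger lies in both saddles with its nose away from the keeper, the keeper clicked through its detent to its stop, and the tongs stand back in their slot. I first lifted the plunger at an angle the wrist could not place, so I set it back in the dish with the tongs, turned them half round and picked it up again.

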